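Lock a tilt sensor into the rocking calibration table and hold the table on the mark

ROBOT

A 6-joint arm with a two-finger parallel gripper is mounted at the origin on a cart in front of the work surface, level with it; the furniture and walls round the work are solid. World frame = base frame: x ahead of the robot, y to its left, z up, the work surface at z = 0. Lengths are in mm, angles in degrees, forces in N, time in s.
With the tool pointing down it reaches from about 350 to 850 mm from the base axis. Payload 8.1 kg.
Tool frame: the origin (TCP) lies midway between the tips of the shut fingers; the grasp point (between the pads) lies 19 mm behind it; x points along the fingers, y is the direction in which the jaws open and shut, and the axes are right-handed (so a half turn about x gives the same grasp; the last joint's range is limited). The gripper opens to 85 mm and grips with 20 to 120 N. Pads are 22 mm wide; open, the fingers measure 114 mm over their backs; the gripper's body (76 mm by 85 mm) begins 54 mm behind the grasp point. The pads swing forward as they close: fully open they stand 13 mm farther back than shut.
Start: joints at [-4.893, 7.471, 85.268, -0, 87.261, -4.893], TCP at [600.004, 0.022, 231.292] pointing down, gripper open.
Joint ranges: [-169.43, 169.43], [-51.17, 129.36], [1.28, 143.12], [-76.62, 256.62], [0, 156.53], [-152.29, 152.29]. Speed limits (degrees/s): [136.94, 136.94, 159.86, 180, 180, 180].

INTERFACE

Orientations are given as [roll, pitch, yaw] about the fixed x, y, z axes, in that order (R = Rz(yaw) Ry(pitch) Rx(roll)).
In Python, from bench import sense, snapshot, hand_in gives the robot as it stands.
- The arm moves only by the tool drive_tool, never from a script. Its argument "deltas" is a list of rows, each a list of 7 numbers: the closure in counts, from 0 (fully open) to 255 (shut), then the shift along the tool's x, y, z in m, then the turn, a rotation vector about the tool's x, y, z in rad. A call has exactly 10 rows; each row is the pose to reach, as a shift and turn from the pose commanded when the call began, along the tool's axes at that moment; what a row does not reach only later rows make up. A row lasts 1/12 s, in which the tool goes at most 41.7 mm and 7.16 degrees, less where a joint would pass 70% of its speed; a pose out of reach is approached as far as the arm can. A call with a gripper value outside its range is refused whole. The fingers move at their own pace and stop on an object; "squeeze" is the grip in N (left out, the last holds). Time passes only in rows, so rows that repeat a pose let the fingers close, or fill a call up. It gives the time, the measured TCP pose, the force and the opening at its end, in the units of the state.
- sense(): the state, without advancing time (a new reading comes with each control period).
- snapshot(name): name is "scene" or "side" or "wrist"; returns a dict with "frame" (400x640x3 uint8, blue, green, red), "fx", "fy", "cx", "cy" (pixels), "rvec" (rotation vector, rad) and "tvec" (3), from world to camera coordinates, as OpenCV has them. Camera axes: x right, y down, z forward; pixel columns grow to the right and rows downward; lengths in mm; the calibration is good to about 2 mm. A picture is of the moment at which its call begins. There is no depth.
- hand_in(): hands the job in, once; it reports no verdict.
The state is a dict: "time": time; "joint_pos": joint angles; "qd": joint speeds; "joint_efforts": joint torques, N m; "tool_pos": TCP position; "tcp_rot": TCP orientation; "ft_force": force on the tool from outside, world axes, zero at the start; "wrist_torque": the same for the moment, N m; "finger_gap": finger opening in mm.
Only numpy, scipy, OpenCV 4.12 (cv2) and the standard library are available. Lean on these libraries where they do the work, as an engineer would, in place of code of your own. Each camera call takes 0.05 s, during which the arm holds its last target.

TASK

Drop the loose grey sensor module fully home into the empty pocket of the rocking table and swing the locking lever shut over it. Then press down the thumb pad at the table's other end, rocking the table until the swinging needle of the angle dial settles on the mark tab, and finish while still pressing so that the needle stays there; do not push the other things on the desk about.

Things in the scene. Friction and masses are not known exactly. Their poses are not given: they have to be found in the camera images.
- module: loose sensor module, a grey upright block with a pale top plate, 30 (x) x 44 (y) x 44 (z) mm, 110 g, edges rounded 2 mm; it stands on the desk. Origin: centre of its underside, z up. It fits the pocket either way round
- table: rocking table with all it carries: aluminium board 64 (x) x 294 (y) x 10 mm on a fixed stand. Origin on the pivot axis, 62 mm over the desk; own x along the pivot axis (away from the robot), y along the board towards the pocket end, z up. Level at the start, resting on a bar under the pocket end; pressing its -y end down turns it about +x, to a stop at 0.36 rad. Board top 22 mm over the pivot axis
- pocket_floor (a point): centre of the floor of the pocket, on the table, with the table's axes; it lies (0, 105, 26) mm from the table's origin. The pocket is 33 (x) x 47 (y) mm wide and 14 mm deep with a chamfered mouth, in a black block 56 x 70 mm. A module fully home has its origin here and stands 30 mm out of the pocket
- lever (a joint): locking lever of the pocket, rad: 0 = shut at its stop, pointing in -y of the table over the module (2 mm above it); 1.4 to 2.0 = open, pointing towards the robot. Turns about an upright post at (0, 150) mm in the table's x, y; opening is clockwise seen from above, 2.1 at most. Light friction (0.03 N m), stays where left
- lever_knob (a point): middle of the lever's upright round knob, 14 mm across, 24 mm tall, 46 mm from the lever's axis; 90 mm over the table's origin level. The knob can be pinched from above and led round, or pushed from the side
- pad_top (a point): centre of the top of the round rubber thumb pad (36 mm across, 8 mm tall) at the free end of the table, (0, -110, 30) mm from the table's origin. Pressing it down takes about 4 to 8 N; a spring and its weight bring the table level again when let go
- needle (a joint): angle of the free-swinging pendulum needle on the dial, rad: 0 level, positive when the pad end is down. The dial's face leans back 30 degrees, so at rest tan(needle) = tan(table tilt) / cos(30 deg). It swings at 2 to 4 Hz and settles within about 1 s
- needle_tip (a point): tip of the needle, 34 mm above the needle's axis at the dial's centre; its z axis points along the needle. The round dial (100 mm across, 16 mm thick, clear cover) is fixed to the middle of the board's front edge, facing the robot and leaning back 30 degrees, its top 85 mm over the table's pivot axis
- mark (a joint): angle at which the mark tab is set on the dial, rad, in the same sense as the needle: the needle stands on the mark when both values are equal. Between 0.13 and 0.26, stays as set
- mark_tab (a point): lower end of the dark mark tab (6 mm wide, 10 mm tall) on the dial, 34 mm from the dial's centre, at the left of the top when the table is level; its z axis points outward along the tab
- dev_board: bystander: black circuit board 53 x 72 x 19 mm lying on the desk, origin under its centre
- tape_roll: bystander: roll of black tape 55 mm across, 19 mm tall, lying on the desk, origin under its centre
- side_cutters: bystander: side cutters 49 x 122 x 11 mm lying on the desk, origin under the centre

How it is judged:
By the outcome, as a careful person would: the job done as asked, in the order asked, and still so for the second after the job is handed in, while the arm keeps its last pose, push and grip.
It also fails if it takes over 56 s, if anything falls off the work surface, if the arm or the gripper's body presses on something with over 40 N, if the wrist force passes 120 N, or if a joint passes its speed limit or range.

## Working session

There is one attempt and no reset: what is moved stays moved. The work goes in short steps, Python scripts to look and compute and a tool call to move; the robot and the scene stay as the last step left them, time stands still between calls to the robot, and variables do not carry over. Pictures are saved under pics/ and viewed, and the job is handed in when it is done.

Besides the shell and the picture viewer there is one more tool, called after "Emit:" by a JSON object that holds its "api" and its "payload", one argument or row to a line. drive_tool: Moves the arm, as the interface text tells. Its arguments: {"type":"object","properties":{"deltas":{"type":"array","items":{"type":"array","items":{"type":"number"}}},"squeeze":{"type":"number"}},"required":["deltas"]}

```bash
mkdir -p pics; ls; python3 - <<'E'
from bench import sense,snapshot
import cv2
print(sense())
for n in ("scene","side","wrist"):
    s=snapshot(n); cv2.imwrite(f"pics/a_{n}.png",s["frame"]); print(n,{k:v for k,v in s.items() if k!="frame"})
E
```

```text
pics
{'time': 0.0, 'joint_pos': array([-4.89456472e+00,  7.51448003e+00,  8.53294741e+01,  2.07843424e-03,
        8.72607180e+01, -4.89346203e+00]), 'qd': array([-0.02520054,  0.02934683,  0.08293654, -0.01480237,  0.07075197,
       -0.0088048 ]), 'joint_efforts': array([-1.90700346e-03, -5.69404185e+01, -5.00557995e+01, -2.19391650e-04,
        1.44415747e-02,  7.24149572e-05]), 'tool_pos': array([5.99456970e+02, 6.63492907e-02, 2.30249103e+02]), 'tcp_rot': array([-96.02961195,  89.89530721, 173.96918413]), 'ft_force': array([-0.15822736, -0.0026396 ,  0.08093205]), 'wrist_torque': array([-0.02375219,  0.02134533, -0.01860162]), 'finger_gap': 85.72938533855528}
scene {'fx': 461.0330930786393, 'fy': 461.0330930786393, 'cx': 319.78693135933145, 'cy': 197.72784335158897, 'rvec': array([ 1.96829006, -1.19758622,  0.59503472]), 'tvec': array([-369.79234482,  365.86002771, 1004.22288763])}
side {'fx': 381.00890703746745, 'fy': 381.00890703746745, 'cx': 323.25368133034857, 'cy': 199.43071401476288, 'rvec': array([ 1.94281005, -0.61416829,  0.39935154]), 'tvec': array([-556.35210079,  210.46925116, 1168.37895115])}
wrist {'fx': 291.7670010457274, 'fy': 291.7670010457274, 'cx': 320.20236837222325, 'cy': 195.77138661317755, 'rvec': array([-2.85538619e+00, -1.15688190e-03,  1.54327575e-03]), 'tvec': array([-600.24810401,  -37.85498335,  380.00860218])}
```

View pics/a_scene.png

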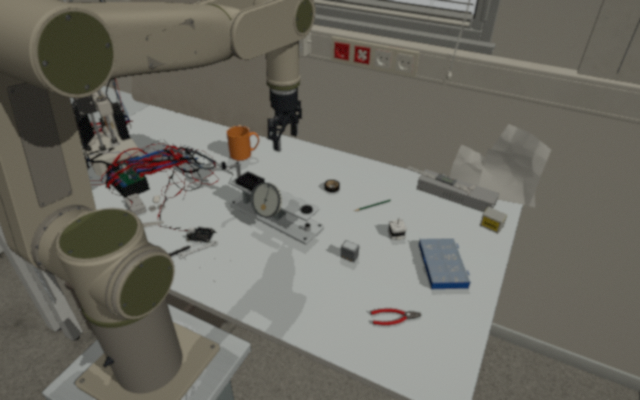

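View pics/a_side.png

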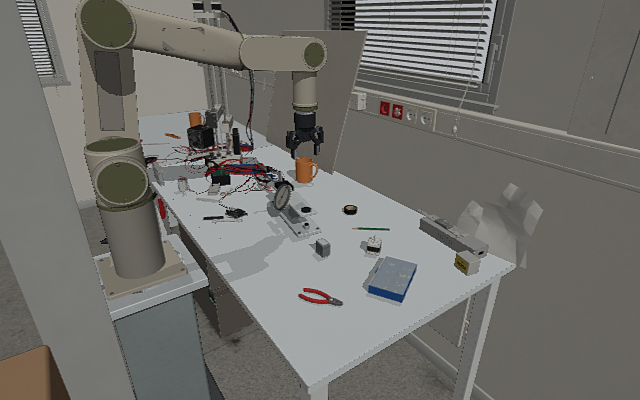

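View pics/a_wrist.png

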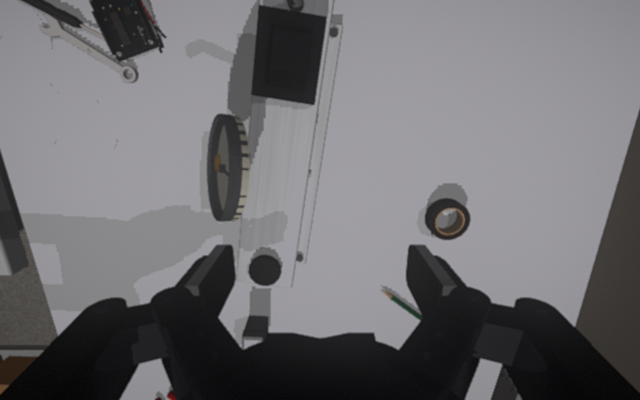

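```bash
cat > h.py <<'E'
import numpy as np,cv2
from bench import sense,snapshot
def cam(s):
    R=cv2.Rodrigues(s["rvec"])[0]; K=np.array([[s["fx"],0,s["cx"]],[0,s["fy"],s["cy"]],[0,0,1.]])
    return K,R,np.array(s["tvec"])
def ray(s,uv):
    K,R,t=cam(s); d=R.T@np.linalg.inv(K)@np.array([uv[0],uv[1],1.]); return -R.T@t,d/np.linalg.norm(d)
def onz(s,uv,z):
    o,d=ray(s,uv); return o+d*(z-o[2])/d[2]
def proj(s,P):
    K,R,t=cam(s); p=K@(R@np.array(P,float)+t); return p[:2]/p[2]
def tri(rs):
    A=0;b=0
    for o,d in rs:
        M=np.eye(3)-np.outer(d,d); A=A+M; b=b+M@o
    return np.linalg.solve(A,b)
def crop(s,x0,y0,x1,y1,k,name):
    cv2.imwrite(name,cv2.resize(s["frame"][y0:y1,x0:x1],None,fx=k,fy=k,interpolation=cv2.INTER_CUBIC))
E
python3 - <<'E'
from h import *
import pickle
d={n:snapshot(n) for n in("scene","side","wrist")}
pickle.dump(d,open("s0.pkl","wb"))
crop(d["scene"],220,150,420,300,4,"pics/b_sc.png")
crop(d["side"],250,160,400,270,5,"pics/b_si.png")
crop(d["wrist"],200,0,360,150,4,"pics/b_w1.png")
crop(d["wrist"],200,200,360,350,4,"pics/b_w2.png")
E
```

```text
(no output)
```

View pics/b_sc.png

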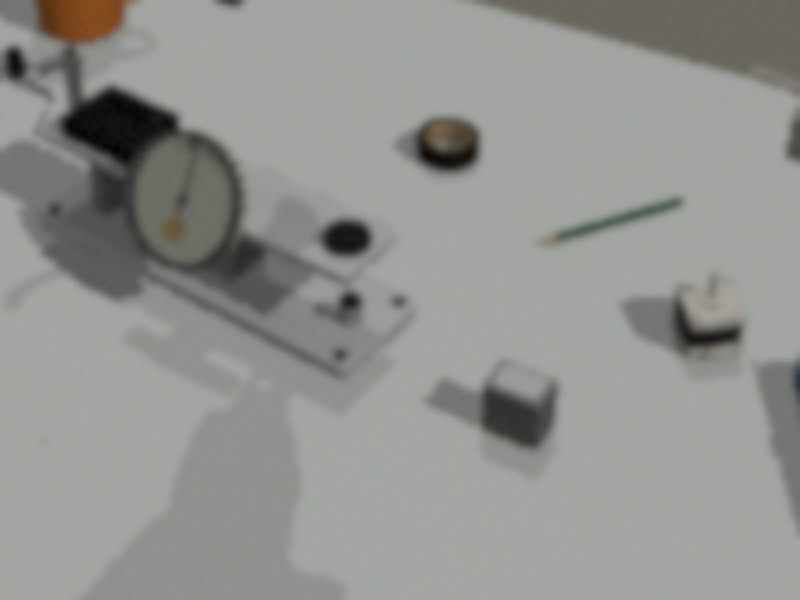

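View pics/b_si.png

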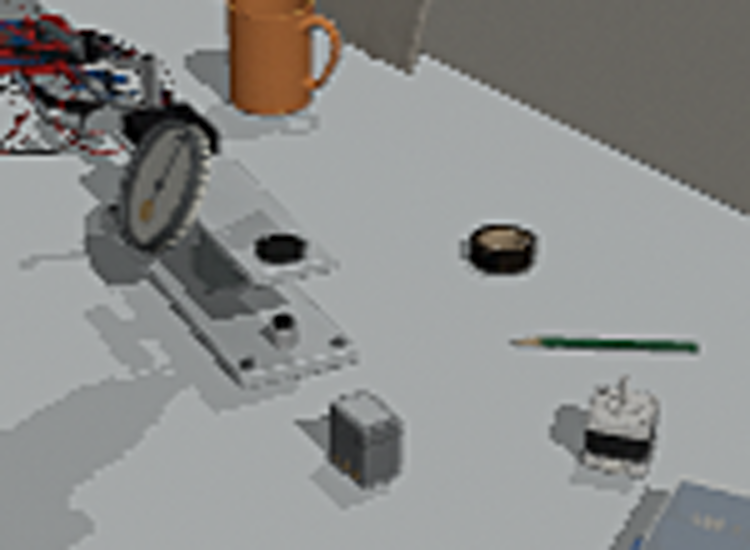

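View pics/b_w1.png

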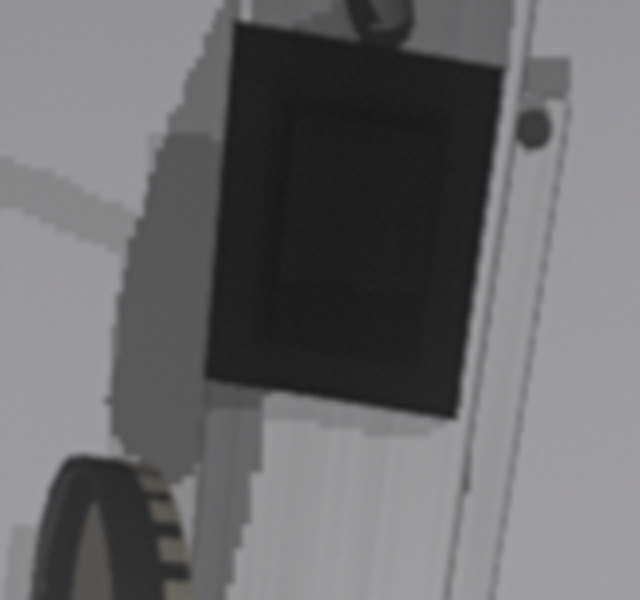

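View pics/b_w2.png

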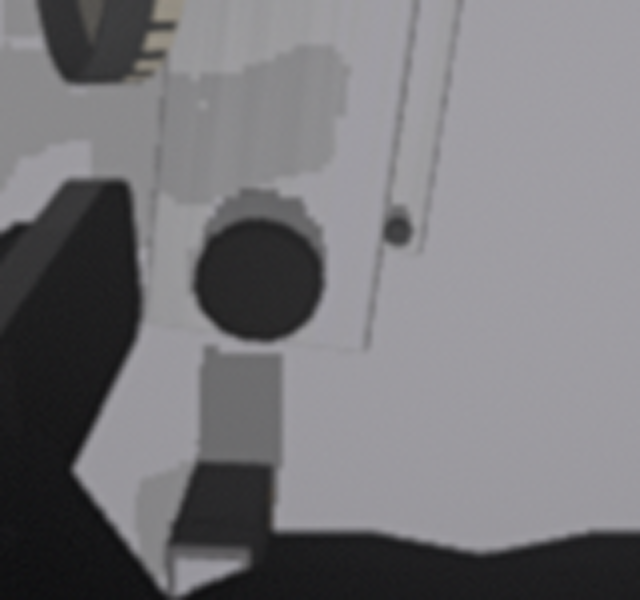

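```bash
python3 - <<'E'
from h import *
import pickle
d=pickle.load(open("s0.pkl","rb")); w=d["wrist"]
c=[onz(w,p,102) for p in [(259.25,5.5),(325.75,17),(314.25,104.5),(251.75,95)]]
print(np.round(c,1)); m=np.mean(c,0); print("blk",m, [np.linalg.norm(c[i]-c[(i+1)%4]) for i in range(4)])
pad=onz(w,(264.75,270),92); print("pad",pad)
v=m-pad; print("dist",np.hypot(*v[:2]),"yaw",np.degrees(np.arctan2(-v[0],v[1])))
pk=[onz(w,(200+x/4,y/4),102) for x,y in [(288,98),(445,118),(420,368),(262,345)]]
print("pocket",np.round(pk,1),np.mean(pk,0))
# module top in scene crop corners: 
for n,off,k,pts in (("scene",(220,150),4,[(502,357),(557,378),(536,408),(483,388)]),("side",(250,160),5,[(365,388),(402,415),(366,432),(332,403)])):
    q=[onz(d[n],(off[0]+x/k,off[1]+y/k),44) for x,y in pts]; print(n,np.round(q,1),np.mean(q,0),[np.linalg.norm(q[i]-q[(i+1)%4]) for i in range(4)])
print(onz(w,(200+208/4,200+555/4),44))
E
```

```text
[[550.7 153.2 102. ]
 [605.2 145.  102. ]
 [595.3  76.  102. ]
 [540.1  83.9 102. ]]
blk [572.83718621 114.52923167 102.        ] [np.float64(55.090846267138716), np.float64(69.71617264847289), np.float64(55.86881879200897), np.float64(70.12274890011442)]
pad [540.16547067 -96.57051097  92.        ]
dist 213.61306687269158 yaw -8.797812888948771
pocket [[560.5 139.4 102. ]
 [593.1 135.7 102. ]
 [587.2  86.5 102. ]
 [552.6  91.2 102. ]] [573.38346056 113.221384   102.        ]
scene [[ 519.4 -228.1   44. ]
 [ 517.9 -269.7   44. ]
 [ 485.  -268.7   44. ]
 [ 485.9 -229.5   44. ]] [ 502.06905122 -248.99903621   44.        ] [np.float64(41.58624608489998), np.float64(32.851771763636314), np.float64(39.214033272997995), np.float64(33.545653344489075)]
side [[ 518.9 -228.1   44. ]
 [ 519.2 -268.9   44. ]
 [ 488.5 -272.2   44. ]
 [ 490.4 -231.2   44. ]] [ 504.26335605 -250.09291185   44.        ] [np.float64(40.7551003420985), np.float64(30.936553310230078), np.float64(41.01360024290299), np.float64(28.66573324573199)]
[ 506.58547611 -232.13258676   44.        ]
```

```bash
cat >> h.py <<'E'
from scipy.spatial.transform import Rotation as Ro
def pose():
    s=sense(); return np.array(s["tool_pos"]),Ro.from_euler("xyz",s["tcp_rot"],degrees=True)
def to(P,yaw=None,R=None):
    """delta for tool-down pose with tool y axis (or its sign) at world yaw angle, deg. """
    p,Rc=pose()
    if R is None:
        M=Rc.as_matrix()
        s=np.sign(M[0,1]); a=np.radians(yaw)
        y=s*np.array([np.cos(a),np.sin(a),0]); x=np.array([0,0,-1.]); R=Ro.from_matrix(np.c_[x,y,np.cross(x,y)])
    d=Rc.inv().apply(np.array(P,float)-p)/1000; r=(Rc.inv()*R).as_rotvec()
    print("delta",np.round(d,4),np.round(r,4)); return d,r
E
python3 - <<'E'
from h import *
import pickle
p,R=pose();print(p,np.round(R.as_matrix(),3))
w=pickle.load(open("s0.pkl","rb"))["wrist"]; K,Rc,t=cam(w); print(-Rc.T@t,np.round(Rc,3))
to((503,-249,150),-2)
E
```

```text
[5.99798931e+02 2.84657328e-02 2.30896409e+02] [[-0.001  1.    -0.   ]
 [ 0.    -0.    -1.   ]
 [-1.    -0.001 -0.   ]]
[600.7733647   71.34062379 374.97487449] [[ 1.     0.001 -0.   ]
 [ 0.001 -0.959  0.282]
 [-0.    -0.282 -0.959]]
delta [ 0.081  -0.0967  0.249 ] [ 0.0349 -0.      0.0007]
```

Emit:
{"api": "drive_tool", "payload": {
  "deltas": [
    [0,0,-0.01,0.025,0,0,0],
    [0,0.01,-0.025,0.06,0.01,0,0],
    [0,0.02,-0.04,0.1,0.02,0,0],
    [0,0.03,-0.055,0.14,0.035,0,0],
    [0,0.045,-0.07,0.18,0.035,0,0],
    [0,0.06,-0.085,0.215,0.035,0,0],
    [0,0.075,-0.095,0.242,0.035,0,0],
    [0,0.081,-0.097,0.249,0.035,0,0],
    [0,0.081,-0.097,0.249,0.035,0,0],
    [0,0.081,-0.097,0.249,0.035,0,0]
  ]
}}

```text
time: 1.13
tool_pos: [502.8, -248.7, 150.1]
tcp_rot: [-149.9, 89.9, 118.0]
ft_force: [-0.2, 1.2, 0.5]
finger_gap: 85.3
```

```bash
python3 - <<'E'
from h import *
import pickle
w=snapshot("wrist"); pickle.dump(w,open("w1.pkl","wb")); cv2.imwrite("pics/c_w.png",w["frame"]); print(pose()[0],sense()["time"])
E
```

```text
[ 503.63911158 -248.24347867  150.87831475] 1.1833
```

View pics/c_w.png

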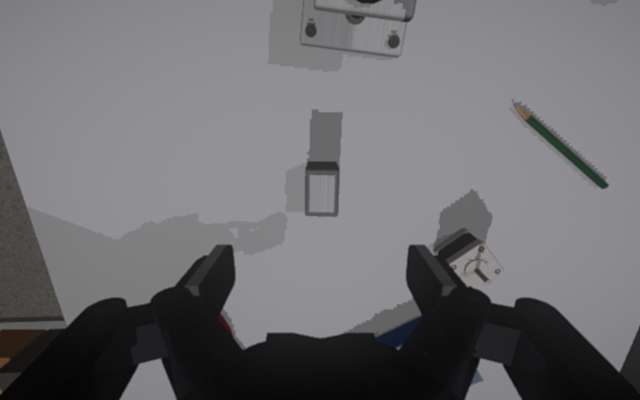

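```bash
python3 - <<'E'
from h import *
import pickle
w=pickle.load(open("w1.pkl","rb"))
crop(w,280,140,370,230,7,"pics/c_w2.png")
print(proj(w,(503,-249,44)), [onz(w,p,44) for p in [(322,192)]], proj(w,(503,-249,150)))
E
```

```text
[319.220781   193.67153125] [array([ 505.53111563, -247.54094139,   44.        ])] [318.57573264 247.19363212]
```

View pics/c_w2.png

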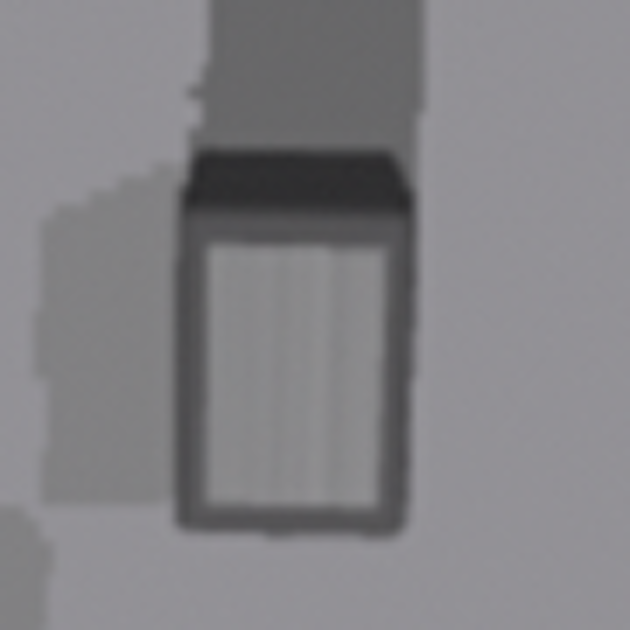

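```bash
python3 - <<'E'
from h import *
to((505.5,-248.5,18),-3)
E
```

```text
delta [0.1329 0.0018 0.0002] [ 0.0174 -0.0004 -0.0007]
```

Emit:
{"api": "drive_tool", "payload": {
  "deltas": [
    [0,0.03,0.002,0,0.017,0,0],
    [0,0.06,0.002,0,0.017,0,0],
    [0,0.09,0.002,0,0.017,0,0],
    [0,0.115,0.002,0,0.017,0,0],
    [0,0.132,0.002,0,0.017,0,0],
    [80,0.132,0.002,0,0.017,0,0],
    [255,0.132,0.002,0,0.017,0,0],
    [255,0.132,0.002,0,0.017,0,0],
    [255,0.132,0.002,0,0.017,0,0],
    [255,0.132,0.002,0,0.017,0,0]
  ],
  "squeeze": 30
}}

```text
time: 2.02
tool_pos: [506.8, -249.7, 20.7]
tcp_rot: [61.8, 89.8, -31.2]
ft_force: [0.5, 0.3, -1.8]
finger_gap: 29.4
```

```bash
python3 - <<'E'
from h import *
to((506,-200,215),-3)
to((573,114.2,215),-8.8)
E
```

```text
delta [-0.1944 -0.0027 -0.0493] [ 0.0008  0.0018 -0.0034]
delta [-0.1948  0.048  -0.3665] [ 0.102   0.0016 -0.0035]
```

Emit:
{"api": "drive_tool", "payload": {
  "deltas": [
    [255,-0.02,0,0,0,0,0],
    [255,-0.055,0,0,0,0,0],
    [255,-0.09,0,0,0,0,0],
    [255,-0.125,0,-0.01,0,0,0],
    [255,-0.16,0.005,-0.03,0.01,0,0],
    [255,-0.185,0.01,-0.06,0.02,0,0],
    [255,-0.195,0.014,-0.1,0.04,0,0],
    [255,-0.195,0.018,-0.14,0.06,0,0],
    [255,-0.195,0.024,-0.18,0.08,0,0],
    [255,-0.195,0.029,-0.22,0.1,0,0]
  ]
}}

```text
time: 2.85
tool_pos: [545.9, -29.2, 215.0]
tcp_rot: [92.7, 89.8, -6.2]
ft_force: [1.4, 0.2, -2.4]
finger_gap: 29.4
```

```bash
python3 - <<'E'
from h import *
to((573,114.2,215),-8.8)
E
```

```text
delta [ 0.      0.0048 -0.1459] [-0.0001 -0.0001 -0.0028]
```

Emit:
{"api": "drive_tool", "payload": {
  "deltas": [
    [255,0,0.001,-0.03,0,0,0],
    [255,0,0.002,-0.06,0,0,0],
    [255,0,0.003,-0.09,0,0,0],
    [255,0,0.004,-0.115,0,0,0],
    [255,0,0.005,-0.135,0,0,0],
    [255,0,0.005,-0.146,0,0,0],
    [255,0,0.005,-0.146,0,0,0],
    [255,0,0.005,-0.146,0,0,0],
    [255,0,0.005,-0.146,0,0,0],
    [255,0,0.005,-0.146,0,0,0]
  ]
}}

```text
time: 3.68
tool_pos: [572.4, 111.4, 213.4]
tcp_rot: [25.9, 90.0, -72.9]
ft_force: [-0.0, 0.1, -1.6]
finger_gap: 29.2
```

```bash
python3 - <<'E'
from h import *
import pickle
d={n:snapshot(n) for n in("scene","side","wrist")}
pickle.dump(d,open("s2.pkl","wb")); print(pose()[0])
cv2.imwrite("pics/d_w.png",d["wrist"]["frame"]); crop(d["side"],240,130,340,230,6,"pics/d_si.png")
E
```

```text
[572.47015393 111.75618943 213.38753522]
```

View pics/d_w.png

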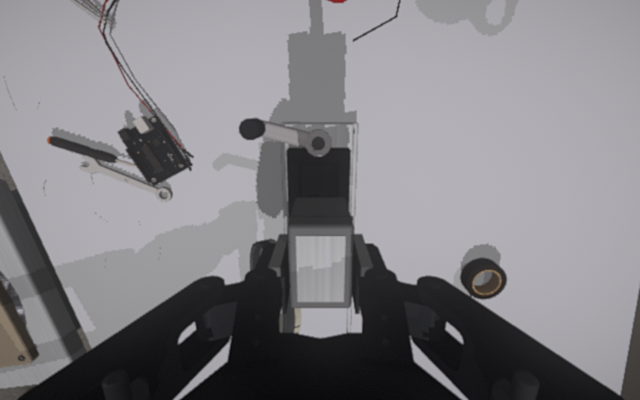

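View pics/d_si.png

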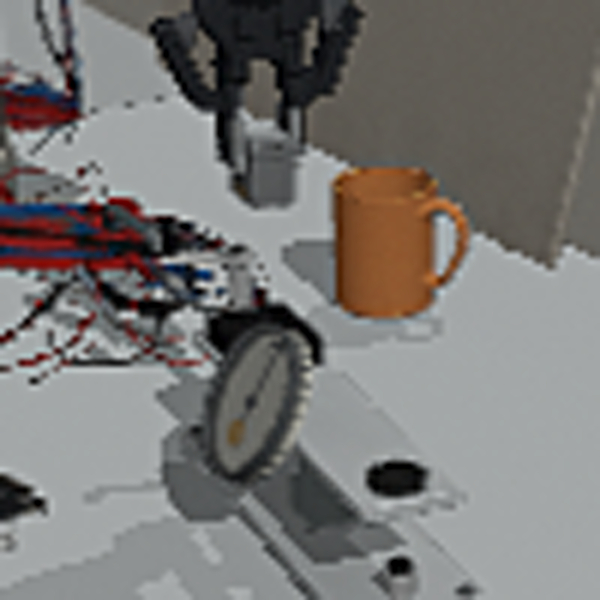

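```bash
python3 - <<'E'
from h import *
import pickle
d=pickle.load(open("s2.pkl","rb"));w=d["wrist"]
crop(w,270,100,370,240,5,"pics/d_w2.png")
E
```

```text
(no output)
```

View pics/d_w2.png

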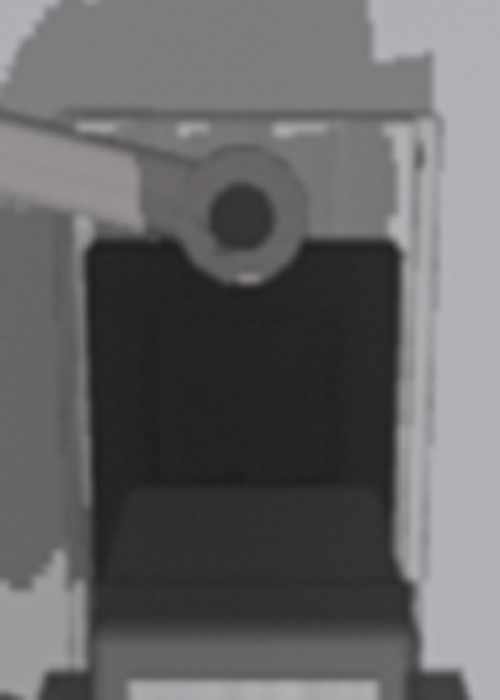

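```bash
python3 - <<'E'
from h import *
import pickle
d=pickle.load(open("s2.pkl","rb"));w=d["wrist"]
f=lambda x,y,z:onz(w,(270+x/5,100+y/5),z)
p,R=pose(); ax=R.as_matrix()[:,1]; ay=-R.as_matrix()[:,2]; print("tool yaw",np.degrees(np.arctan2(ax[1],ax[0])))
L=f(86,240,102);Rr=f(402,240,102);print(L,Rr,np.linalg.norm(L-Rr),np.degrees(np.arctan2((Rr-L)[1],(Rr-L)[0])))
ctr=(L+Rr)/2-35*ay; print("block ctr",ctr)
L2=f(92,560,102);R2=f(393,560,102);print("low",(L2+R2)/2,L2-R2,"yaw left",np.degrees(np.arctan2(-(L-L2)[0],(L-L2)[1])),np.degrees(np.arctan2(-(Rr-R2)[0],(Rr-R2)[1])))
zb=213.4-20.7
a=f(125,487,zb);b=f(380,487,zb);print("mod bottom edge",a,b,np.linalg.norm(a-b)); print("mod ctr",(a+b)/2-22*ay,"tcp",p)
# module top
zt=zb+44
print("pad-based axis check")
E
```

```text
tool yaw -8.784035996894415
[551.21779151 154.9356667  102.        ] [605.63214784 146.5519712  102.        ] 55.05641220313238 -8.758768518012
block ctr [573.08010229 116.15433533 102.00393868]
low [569.07635076  92.39746726 102.        ] [-55.23475758   8.51679554   0.        ] yaw left -9.505857898857949 -8.699988762434847
mod bottom edge [562.19852958 135.36557223 192.7       ] [591.94041699 130.78045486 192.7       ] 30.09324123896999
mod ctr [573.70984236 111.33105242 192.70247574] tcp [572.47015393 111.75618943 213.38753522]
pad-based axis check
```

Emit:
{"api": "drive_tool", "payload": {
  "deltas": [
    [255,0.01,-0.001,-0.004,0,0,0],
    [255,0.03,-0.0013,-0.0045,0,0,0],
    [255,0.055,-0.0013,-0.0045,0,0,0],
    [255,0.075,-0.0013,-0.0045,0,0,0],
    [255,0.083,-0.0013,-0.0045,0,0,0],
    [255,0.083,-0.0013,-0.0045,0,0,0],
    [255,0.083,-0.0013,-0.0045,0,0,0],
    [255,0.083,-0.0013,-0.0045,0,0,0],
    [255,0.083,-0.0013,-0.0045,0,0,0],
    [255,0.083,-0.0013,-0.0045,0,0,0]
  ]
}}

```text
time: 4.67
tool_pos: [572.9, 117.5, 132.0]
tcp_rot: [106.0, 89.8, 7.3]
ft_force: [-0.2, 0.2, -1.7]
finger_gap: 29.4
```

```bash
python3 - <<'E'
from h import *
import pickle
d={n:snapshot(n) for n in("scene","side","wrist")}
pickle.dump(d,open("s3.pkl","wb")); print(pose()[0])
crop(d["wrist"],240,90,400,290,3.8,"pics/e_w.png"); crop(d["side"],240,130,340,230,6,"pics/e_si.png")
E
```

```text
[572.2925127  117.40331047 131.09956886]
```

View pics/e_w.png

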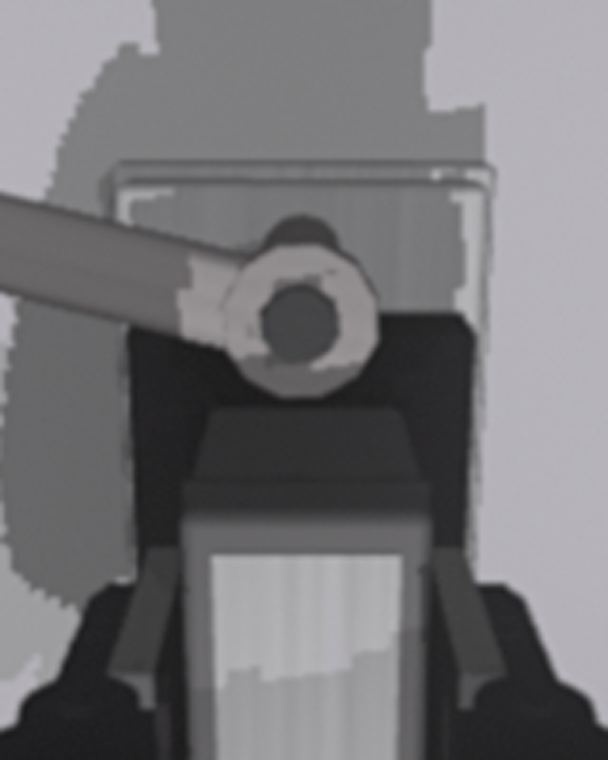

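View pics/e_si.png

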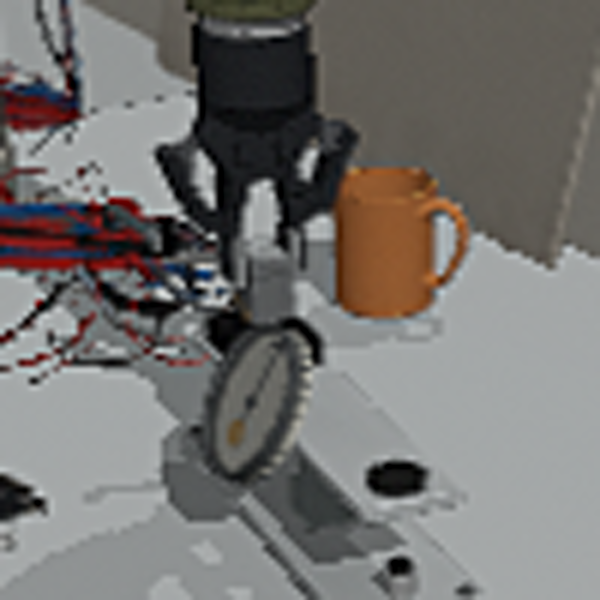

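```bash
python3 - <<'E'
from h import *
import pickle
d=pickle.load(open("s3.pkl","rb"));w=d["wrist"]
f=lambda x,y,z:onz(w,(240+x/3.8,90+y/3.8),z)
p,R=pose(); ax=R.as_matrix()[:,1]; ay=-R.as_matrix()[:,2]
T=lambda q:np.round([(q-p)@ax,(q-p)@ay],2)
L=f(128,313,102);Rr=f(474,313,102); ctr=(L+Rr)/2-35*ay
print("blk",T(L),T(Rr),T(ctr),ctr)
print("low",T(f(137,540,102)),T(f(469,540,102)))
zb=p[2]-20.7
for z in (zb,zb+2): print("mod",T(f(207,408,z)),T(f(403,408,z)))
print("modtop far",T(f(183,515,zb+44)),T(f(431,515,zb+44)))
E
```

```text
blk [-26.88  35.19] [28.28 35.2 ] [0.7 0.2] [573.04794185 117.49672649 101.98906746]
low [-27.09  -3.95] [29.14 -3.96]
mod [-13.91  21.91] [16.57 21.91]
mod [-13.73  22.51] [16.39 22.51]
modtop far [-13.04  22.  ] [16.08 21.99]
```

Emit:
{"api": "drive_tool", "payload": {
  "deltas": [
    [255,0.003,-0.0005,-0.0002,0,0,0],
    [255,0.006,-0.0005,-0.0002,0,0,0],
    [255,0.008,-0.0005,-0.0002,0,0,0],
    [255,0.009,-0.0005,-0.0002,0,0,0],
    [255,0.01,-0.0005,-0.0002,0,0,0],
    [255,0.011,-0.0005,-0.0002,0,0,0],
    [255,0.012,-0.0005,-0.0002,0,0,0],
    [255,0.013,-0.0005,-0.0002,0,0,0],
    [255,0.014,-0.0005,-0.0002,0,0,0],
    [255,0.014,-0.0005,-0.0002,0,0,0]
  ]
}}

```text
time: 5.65
tool_pos: [571.8, 117.3, 119.1]
tcp_rot: [72.5, 89.9, -26.2]
ft_force: [-11.2, -3.4, 21.8]
finger_gap: 29.5
```

```bash
python3 - <<'E'
from h import *
import pickle
d={n:snapshot(n) for n in("scene","side","wrist")}
pickle.dump(d,open("s4.pkl","wb")); print(pose()[0]); s=sense(); print(s["ft_force"],s["wrist_torque"])
crop(d["wrist"],240,90,400,290,3.8,"pics/f_w.png"); crop(d["scene"],200,140,330,240,6,"pics/f_si.png")
E
```

```text
[571.76543195 117.28592177 119.14274942]
[-11.60644298  -4.84574401  19.6062017 ] [-0.29126209  1.99940632  0.14823979]
```

View pics/f_w.png

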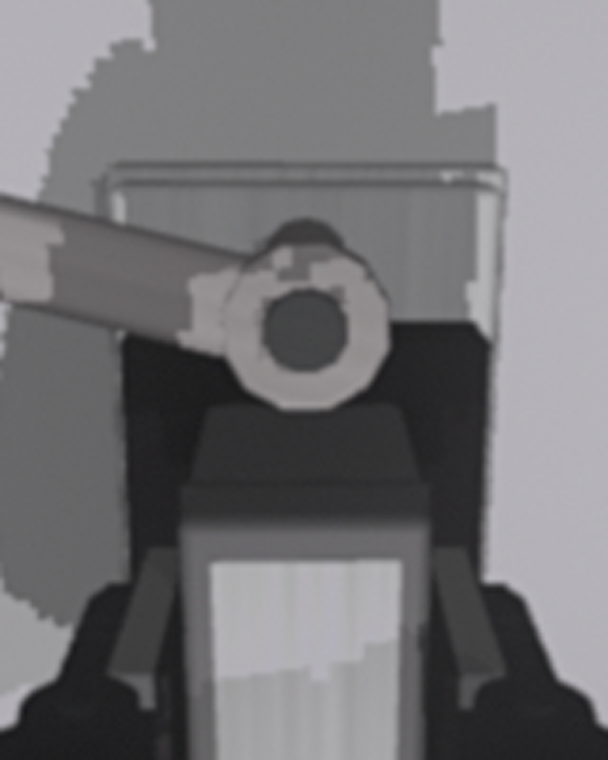

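View pics/f_si.png

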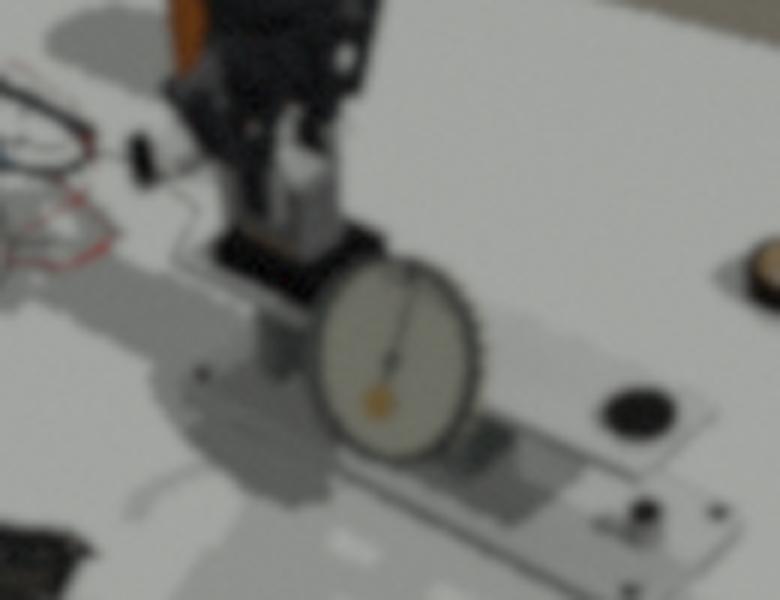

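```bash
python3 - <<'E'
from h import *
import pickle
d=pickle.load(open("s4.pkl","rb"));w=d["wrist"]
f=lambda x,y,z:onz(w,(240+x/3.8,90+y/3.8),z)
p,R=pose(); ax=R.as_matrix()[:,1]; ay=-R.as_matrix()[:,2]; print(R.as_matrix())
T=lambda q:np.round([(q-p)@ax,(q-p)@ay],2)
L=f(122,322,102);Rr=f(490,322,102); ctr=(L+Rr)/2-35*ay
print("blk",T(L),T(Rr),T(ctr),ctr)
print("low",T(f(133,540,102)),T(f(481,540,102)))
for z in (98.5,100,102): print("mod",T(f(207,405,z)),T(f(403,405,z)))
print("modtop far",T(f(181,520,98.5+44)),T(f(431,520,98.5+44)))
crop(w,270,160,360,240,8,"pics/f_w2.png")
E
```

```text
[[ 1.06494222e-03  9.88481086e-01 -1.51340705e-01]
 [-4.98309309e-04 -1.51340248e-01 -9.88481604e-01]
 [-9.99999309e-01  1.12809028e-03  3.31400707e-04]]
blk [-26.04  36.31] [28.63 36.33] [1.3  1.32] [573.26465811 118.38567581 102.01159902]
low [-25.91   1.27] [28.89  1.27]
mod [-14.05  22.41] [16.36 22.42]
mod [-13.91  22.86] [16.22 22.86]
mod [-13.73  23.45] [16.03 23.46]
modtop far [-13.42  21.43] [15.91 21.43]
```

View pics/f_w2.png

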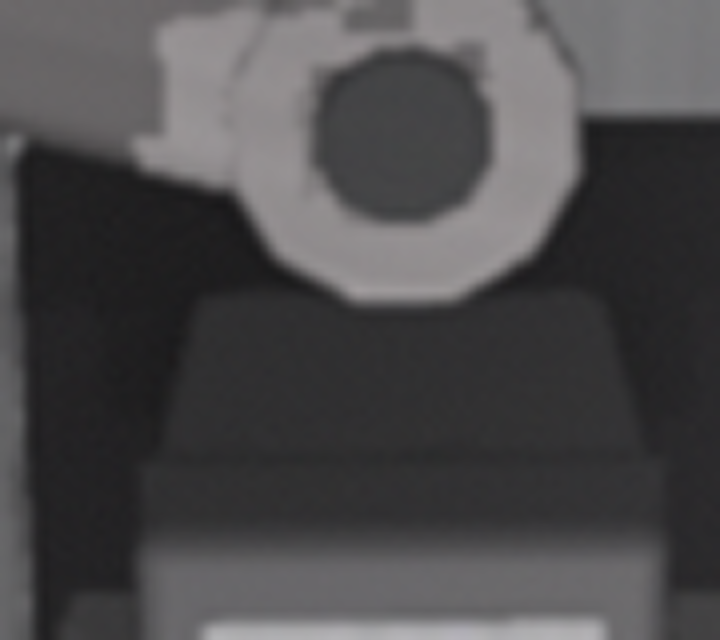

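Emit:
{"api": "drive_tool", "payload": {
  "deltas": [
    [255,-0.002,0,0,0,0,0],
    [255,-0.003,-0.0005,0,0,0,0],
    [255,-0.003,-0.001,0,0,0,0],
    [255,-0.003,-0.001,0,0,0,0],
    [255,-0.002,-0.001,0,0,0,0],
    [255,-0.001,-0.001,0,0,0,0],
    [255,0,-0.001,0,0,0,0],
    [255,0.001,-0.001,0,0,0,0],
    [255,0.001,-0.001,0,0,0,0],
    [255,0.001,-0.001,0,0,0,0]
  ]
}}

```text
time: 6.63
tool_pos: [571.9, 117.2, 118.6]
tcp_rot: [87.8, 89.8, -10.9]
ft_force: [-8.2, -5.7, 21.7]
finger_gap: 29.9
```

Emit:
{"api": "drive_tool", "payload": {
  "deltas": [
    [255,-0.003,0,0,0,0,0],
    [255,-0.006,0,0,0,0,0],
    [255,-0.008,0,0,0,0,0],
    [255,-0.008,0,0,0,0,0],
    [255,-0.008,0,0,0,0,0],
    [255,-0.008,0,0,0,0,0],
    [255,-0.008,0,0,0,0,0],
    [255,-0.008,0,0,0,0,0],
    [255,-0.008,0,0,0,0,0],
    [255,-0.008,0,0,0,0,0]
  ]
}}

```text
time: 7.47
tool_pos: [570.3, 117.8, 123.1]
tcp_rot: [-71.2, 90.0, -169.9]
ft_force: [0.4, -0.1, -2.0]
finger_gap: 29.5
```

```bash
python3 - <<'E'
from h import *
import pickle
d={n:snapshot(n) for n in("scene","side","wrist")}
pickle.dump(d,open("s5.pkl","wb")); print([pose()[0] for _ in range(3)]); s=sense(); print(s["ft_force"],s["wrist_torque"],s["tcp_rot"])
w=d["wrist"]
crop(w,240,140,400,290,5,"pics/g_w.png"); crop(d["side"],250,130,330,210,7,"pics/g_si.png")
E
```

```text
[array([570.39482877, 117.75970294, 123.28972933]), array([570.39482877, 117.75970294, 123.28972933]), array([570.39482877, 117.75970294, 123.28972933])]
[ 0.71205641  0.6380943  -2.78692907] [-0.0145813  -0.00547267 -0.03562915] [ 27.04233555  89.99973508 -71.66830638]
```

View pics/g_w.png

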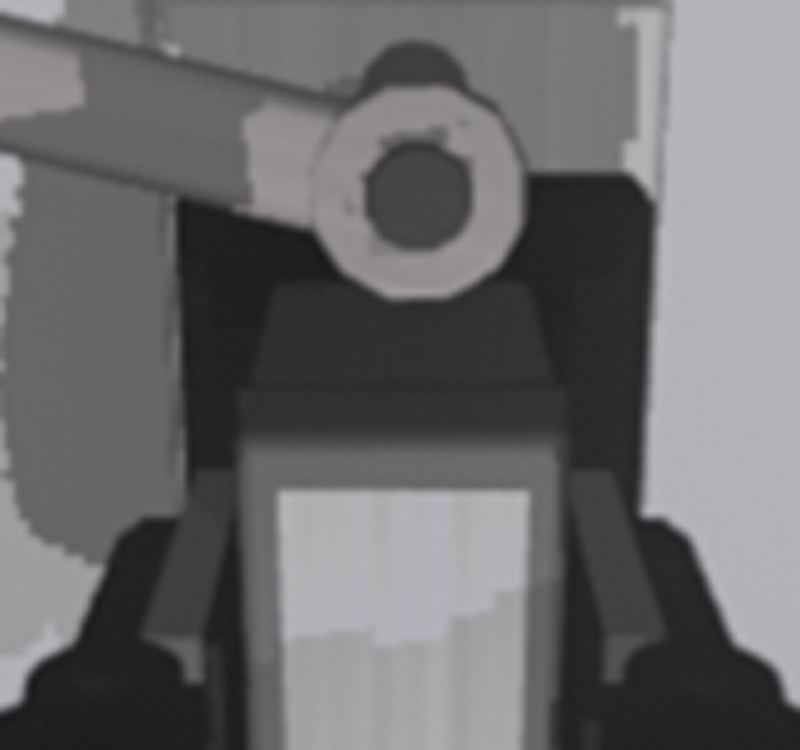

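View pics/g_si.png

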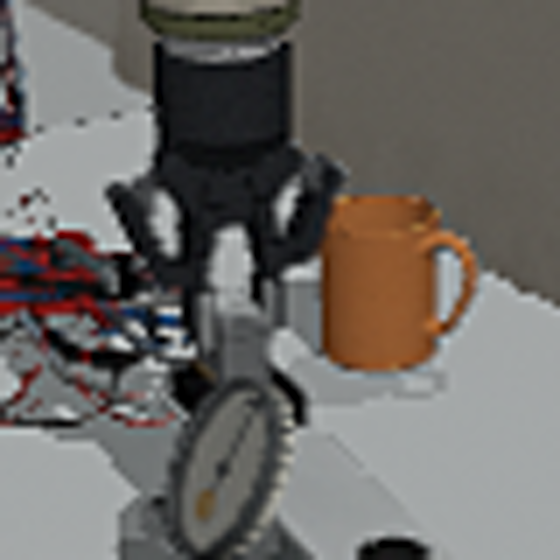

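```bash
python3 - <<'E'
from h import *
import pickle
d=pickle.load(open("s5.pkl","rb"));w=d["wrist"]
f=lambda x,y,z:onz(w,(240+x/5,140+y/5),z)
p,R=pose(); ax=R.as_matrix()[:,1]; ay=-R.as_matrix()[:,2]
T=lambda q:np.round([(q-p)@ax,(q-p)@ay],2)
print("blk far",T(f(417,173,102)),"sides",T(f(178,205,102)),T(f(657,205,102)),T(f(187,480,102)),T(f(640,480,102)))
for z in (102.6,103.5,104.6): print("mod bot",T(f(264,283,z)),T(f(538,283,z)))
for z in (145.6,146.6):print("modtop far",T(f(240,437,z)),T(f(567,437,z)))
# near edge of block/other via side camera
K,Rc,t=cam(w); print("cam",T(-Rc.T@t),(-Rc.T@t)[2], [proj(w,p+np.array([0,0,dz])) for dz in (0,19)])
# plate edges
print("plate far",T(f(277,489,146.6)),T(f(530,489,146.6)))
E
```

```text
blk far [ 2.9  35.54] sides [-24.92  31.72] [30.87 31.75] [-25.29  -3.08] [30.52 -3.05]
mod bot [-15.09  22.43] [17.2  22.45]
mod bot [-15.01  22.7 ] [17.12 22.71]
mod bot [-14.9   23.02] [17.01 23.04]
modtop far [-13.43  20.77] [15.97 20.79]
modtop far [-13.31  21.19] [15.85 21.21]
cam [ 0.97 71.47] 267.4180594054676 [array([318.24117594, 247.06439321]), array([317.99859908, 264.89694194])]
plate far [-10.13  16.14] [12.68 16.16]
```

```bash
python3 - <<'E'
from h import *
import pickle
d0=pickle.load(open("s0.pkl","rb"))["wrist"];d2=pickle.load(open("s2.pkl","rb"))["wrist"]
def enh(w,x0,y0,x1,y1,k,n):
    g=w["frame"][y0:y1,x0:x1].mean(2); g=np.clip((g-20)*8,0,255).astype(np.uint8)
    cv2.imwrite(n,cv2.resize(g,None,fx=k,fy=k,interpolation=cv2.INTER_CUBIC))
enh(d0,245,0,330,110,7,"pics/en0.png"); enh(d2,280,140,360,220,8,"pics/en2.png")
E
```

```text
(no output)
```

View pics/en0.png

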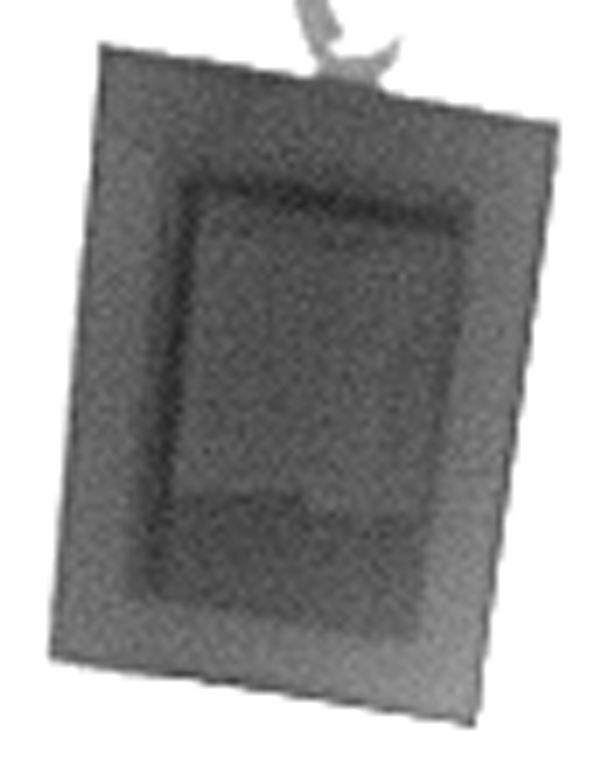

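View pics/en2.png

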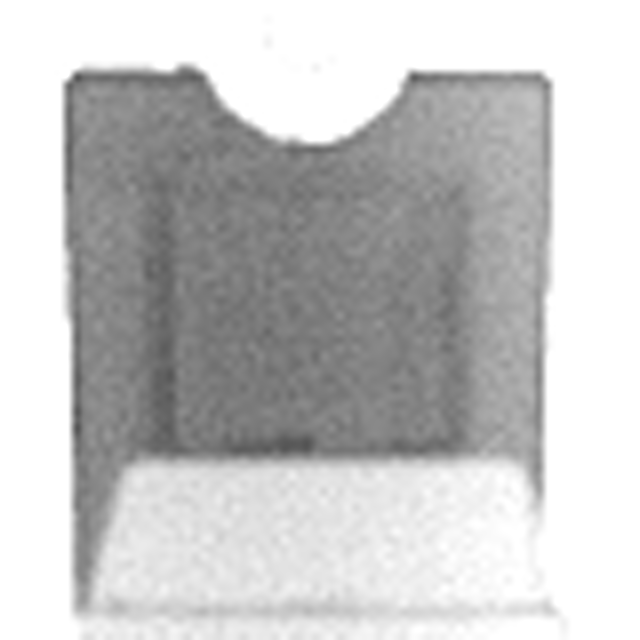

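```bash
python3 - <<'E'
from h import *
import pickle
d=pickle.load(open("s0.pkl","rb"))["wrist"];d2=pickle.load(open("s2.pkl","rb"))["wrist"]
a=np.radians(-8.8);ax=np.array([np.cos(a),np.sin(a),0]);ay=np.array([-np.sin(a),np.cos(a),0]);o=np.array([572.8,114.5,0])
T=lambda q:np.round([(q-o)@ax,(q-o)@ay],2)
f=lambda x,y,z=102:T(onz(d,(245+x/7,y/7),z))
for n,p in dict(bfar=(330,84),bnear=(262,692),bl=(75,350),br=(518,420),pfar=(325,183),pnear=(280,620),pl=(148,390),pr=(447,420),pl_in=(180,390)).items(): print(n,f(*p))
g=lambda x,y,z=102:T(onz(d2,(280+x/8,140+y/8),z))
for n,p in dict(bfar=(310,72),bl=(70,250),br=(547,250),pfar_out=(310,168),pfar_in=(310,188),pl=(145,300),pl_in=(176,300),pr=(472,300),pr_in=(440,300)).items(): print(n,g(*p))
E
```

```text
bfar [-0.54 34.41]
bnear [ -0.46 -34.25]
bl [-27.55   1.46]
br [26.82  2.02]
pfar [ 0.19 24.04]
pnear [  0.76 -25.36]
pl [-18.33  -1.6 ]
pr [18.22  0.68]
pl_in [-14.47  -1.  ]
bfar [-3.000e-02  3.581e+01]
bl [-26.78  16.06]
br [26.36 16.09]
pfar_out [-0.04 25.27]
pfar_in [-0.04 23.05]
pl [-18.54  10.36]
pl_in [-15.07  10.36]
pr [18.11 10.38]
pr_in [14.52 10.38]
```

Emit:
{"api": "drive_tool", "payload": {
  "deltas": [
    [255,-0.002,0.0009,0.0013,0,0,0],
    [255,-0.002,0.0009,0.0013,0,0,0],
    [255,0,0.0009,0.0013,0,0,0],
    [255,0.001,0.0009,0.0013,0,0,0],
    [255,0.002,0.0009,0.0013,0,0,0],
    [255,0.003,0.0009,0.0013,0,0,0],
    [255,0.004,0.0009,0.0013,0,0,0],
    [255,0.005,0.0009,0.0013,0,0,0],
    [255,0.005,0.0009,0.0013,0,0,0],
    [255,0.005,0.0009,0.0013,0,0,0]
  ]
}}

```text
time: 8.45
tool_pos: [571.2, 116.5, 119.8]
tcp_rot: [122.2, 90.0, 23.5]
ft_force: [-6.1, -1.0, 10.6]
finger_gap: 29.5
```

```bash
python3 - <<'E'
from h import *
s=sense(); print(pose()[0],s["ft_force"],s["wrist_torque"])
E
```

```text
[571.19834091 116.49574819 119.81179202] [-6.08957727 -1.01489302 10.61325899] [0.04751071 1.15854633 0.13628255]
```

Emit:
{"api": "drive_tool", "payload": {
  "deltas": [
    [255,-0.002,-0.0005,0,0,0,0],
    [255,-0.003,-0.001,0,0,0,0],
    [255,-0.003,-0.0012,0,0,0,0],
    [255,-0.002,-0.0012,0,0,0,0],
    [255,0,-0.0012,0,0,0,0],
    [255,0.001,-0.0012,0,0,0,0],
    [255,0.002,-0.0012,0,0,0,0],
    [255,0.003,-0.0012,0,0,0,0],
    [255,0.003,-0.0012,0,0,0,0],
    [255,0.003,-0.0012,0,0,0,0]
  ]
}}

```text
time: 9.28
tool_pos: [570.2, 116.1, 117.8]
tcp_rot: [57.9, 89.9, -40.8]
ft_force: [-11.0, -5.0, 20.7]
finger_gap: 29.6
```

```bash
python3 - <<'E'
from h import *
s=sense(); print(pose()[0],s["ft_force"],s["wrist_torque"])
E
```

```text
[570.21703839 116.09894133 117.78765532] [-10.99233356  -4.96651857  20.71499162] [-0.35681555  1.81943964  0.23690751]
```

```bash
python3 - <<'E'
from h import *
import pickle
d={n:snapshot(n) for n in("scene","side","wrist")}
pickle.dump(d,open("s6.pkl","wb"))
w=d["wrist"]
g=w["frame"][150:290,250:390].mean(2); g=np.clip((g-15)*3,0,255).astype(np.uint8)
cv2.imwrite("pics/i_w.png",cv2.resize(g,None,fx=5,fy=5,interpolation=cv2.INTER_CUBIC))
E
```

```text
(no output)
```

View pics/i_w.png

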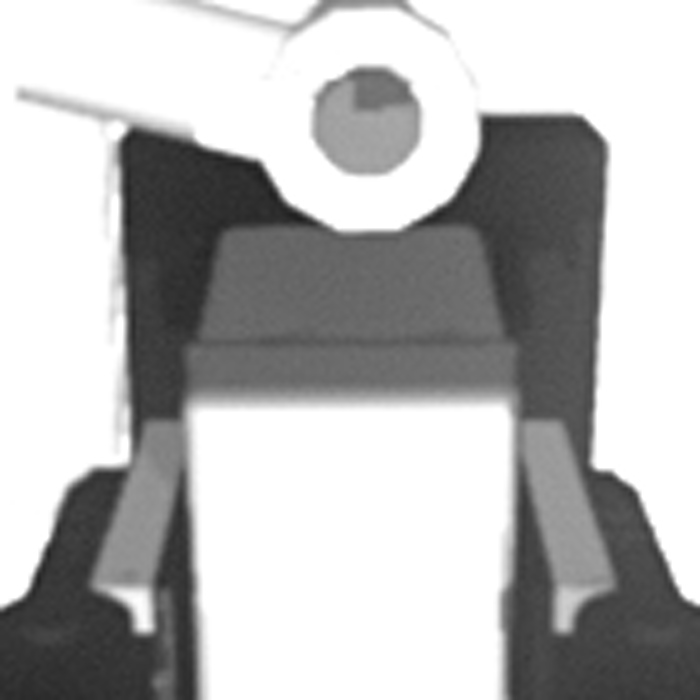

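```bash
python3 - <<'E'
from h import *
import pickle
w=pickle.load(open("s6.pkl","rb"))["wrist"]
p,R=pose(); ax=R.as_matrix()[:,1]; ay=-R.as_matrix()[:,2]
T=lambda q:np.round([(q-p)@ax,(q-p)@ay,q[2]],2)
def ony(uv,yy):
    o,d=ray(w,uv); return T(o+d*(yy-(o-p)@ay)/(d@ay))
f=lambda x,y:(250+x/5,150+y/5)
for n,q in dict(Ltip=(148,420),Ltip2=(183,420),Rtip=(520,422),Rtip2=(558,422),Ltop=(95,585)).items(): print(n,ony(f(*q),11))
print("modtop face",[ony(f(352,y),22) for y in (400,345,228)])
print("blk far",T(onz(w,f(364,115),102)), "sides",[T(onz(w,f(x,y),102)) for x,y in ((122,150),(607,150),(133,440),(592,440))])
E
```

```text
Ltip [-19.54  11.   125.34]
Ltip2 [-15.99  11.   125.34]
Rtip [ 18.18  11.   125.83]
Rtip2 [ 22.03  11.   125.83]
Ltop [-19.47  11.   157.76]
modtop face [array([  1.14,  22.  , 145.98]), array([  1.15,  22.  , 132.82]), array([ 1.19, 22.  , 93.6 ])]
blk far [  2.51  37.63 102.  ] sides [array([-24.7 ,  33.61, 102.  ]), array([ 29.87,  33.63, 102.  ]), array([-24.94,  -1.92, 102.  ]), array([ 29.87,  -1.92, 102.  ])]
```

```bash
python3 - <<'E'
from h import *
import pickle
p,R=pose(); ax=R.as_matrix()[:,1]; ay=-R.as_matrix()[:,2]
w=pickle.load(open("s3.pkl","rb"))["wrist"]
p3=np.array([572.29,117.4,131.1])
T=lambda q,p=p3:np.round([(q-p)@ax,(q-p)@ay,q[2]],2)
print("s3 far",T(onz(w,(240+301/3.8,90+313/3.8),84)),T(onz(w,(240+301/3.8,90+313/3.8),102)))
w=pickle.load(open("s6.pkl","rb"))["wrist"]
print("s6 far",T(onz(w,(250+364/5,150+115/5),84),p), "mod bot", T(onz(w,(250+352/5,150+228/5),p[2]-20.7+1.43),p))
print("s0 block ctr rel tcp now",T(np.array([572.8,114.5,102]),p),p)
w=pickle.load(open("s2.pkl","rb"))["wrist"];print("s2 far",T(onz(w,(270+244/5,148),84)),T(np.array([572.8,114.5,102])))
E
```

```text
s3 far [ 0.66 31.48 84.  ] [  0.7   35.22 102.  ]
s6 far [ 2.68 33.82 84.  ] mod bot [ 1.19 23.45 98.55]
s0 block ctr rel tcp now [  2.75  -1.17 102.  ] [570.24389104 116.0828559  117.81501056]
s2 far [ 0.89 31.67 84.  ] [  0.91  -2.77 102.  ]
```

Emit:
{"api": "drive_tool", "payload": {
  "deltas": [
    [255,-0.004,0,0,0,0,0],
    [255,-0.008,0.0005,0.001,0,0,0],
    [255,-0.008,0.0014,0.0026,0,0,0],
    [255,-0.008,0.0014,0.0026,0,0,0],
    [255,-0.006,0.0014,0.0026,0,0,0],
    [255,-0.004,0.0014,0.0026,0,0,0],
    [255,-0.002,0.0014,0.0026,0,0,0],
    [255,0,0.0014,0.0026,0,0,0],
    [255,0.002,0.0014,0.0026,0,0,0],
    [255,0.003,0.0014,0.0026,0,0,0]
  ]
}}

```text
time: 10.27
tool_pos: [570.5, 113.5, 111.4]
tcp_rot: [-59.3, 89.9, -158.0]
ft_force: [0.0, -2.1, 0.1]
finger_gap: 29.5
```

Emit:
{"api": "drive_tool", "payload": {
  "deltas": [
    [255,0.001,0,0,0,0,0],
    [255,0.002,0,0,0,0,0],
    [255,0.0025,0,0,0,0,0],
    [255,0.0025,0,0,0,0,0],
    [0,0.0025,0,0,0,0,0],
    [0,0.0025,0,0,0,0,0],
    [0,0.0025,0,0,0,0,0],
    [0,0.0,0,0,0,0,0],
    [0,-0.03,0,0,0,0,0],
    [0,-0.06,0,0,0,0,0]
  ]
}}

```text
time: 11.1
tool_pos: [569.1, 113.8, 170.9]
tcp_rot: [-78.6, 89.7, -177.3]
ft_force: [1.4, -0.5, 1.3]
finger_gap: 85.6
```

```bash
python3 - <<'E'
from h import *
import pickle
d={n:snapshot(n) for n in("scene","side","wrist")}
pickle.dump(d,open("s7.pkl","wb")); print(pose()[0],sense()["finger_gap"])
cv2.imwrite("pics/j_w.png",d["wrist"]["frame"]); crop(d["scene"],210,140,310,230,7,"pics/j_sc.png")
E
```

```text
[573.3317633  114.24557052 176.39006271] 85.3355358180042
```

View pics/j_w.png

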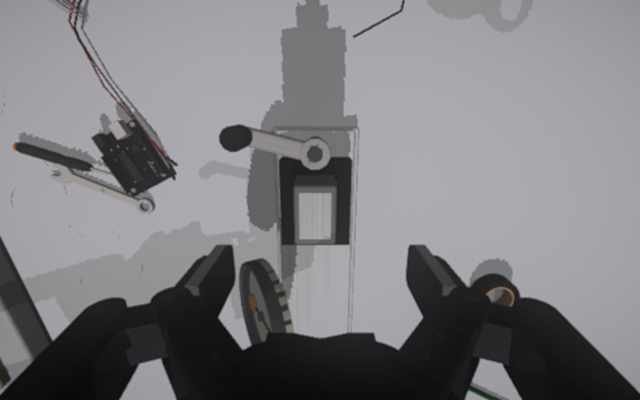

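View pics/j_sc.png

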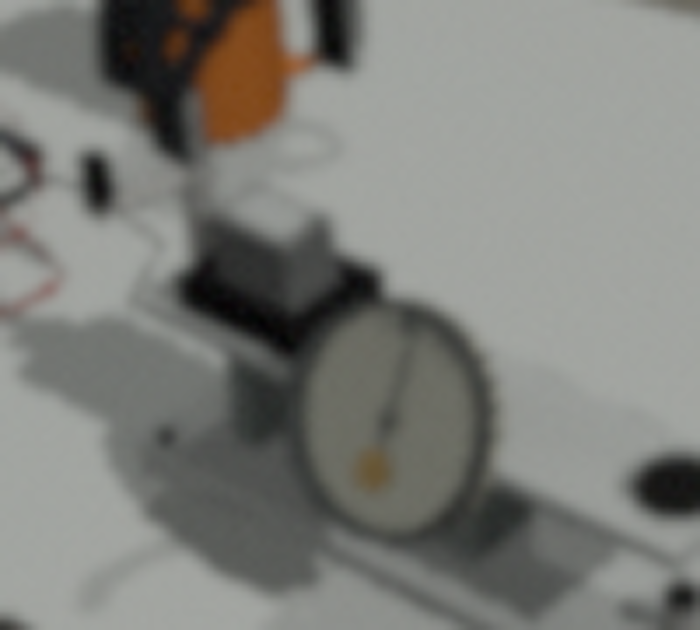

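```bash
python3 - <<'E'
from h import *
import pickle
d=pickle.load(open("s7.pkl","rb"));w=d["wrist"]
crop(w,200,110,370,260,4.5,"pics/j_w2.png")
p,R=pose();print(p,sense()["time"],R.as_matrix().round(3))
E
```

```text
[573.3317633  114.24557052 176.39006271] 11.25 [[ 0.007  0.988 -0.151]
 [ 0.001 -0.151 -0.988]
 [-1.     0.007 -0.002]]
```

View pics/j_w2.png

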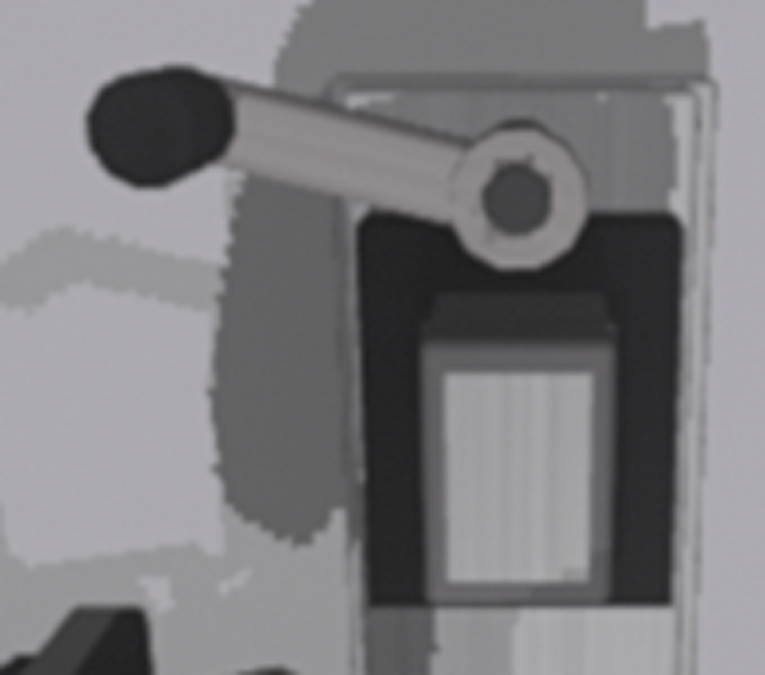

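```bash
python3 - <<'E'
from h import *
import pickle
d=pickle.load(open("s7.pkl","rb"));w=d["wrist"]
p,R=pose(); a=np.radians(-8.8);ax=np.array([np.cos(a),np.sin(a),0]);ay=np.array([-np.sin(a),np.cos(a),0]);o=np.array([572.8,114.5,0])
T=lambda q:np.round([(q-o)@ax,(q-o)@ay],2)
f=lambda x,y,z:T(onz(w,(200+x/4.5,110+y/4.5),z))
for z in (130,132,134,138): print(z,f(422,345,z),f(615,345,z),f(428,600,z),f(608,600,z))
print("knob top (z=164), base",f(150,128,164),f(185,118,140)," hub",f(518,195,150))
print("blk near",f(370,603,102),f(672,603,102),f(358,225,102),f(683,225,102))
K,Rc,t=cam(w);print(-Rc.T@t)
E
```

```text
130 [-14.92  21.37] [14.41 21.36] [-14.92 -20.98] [ 14.05 -21.04]
132 [-14.75  21.88] [14.27 21.88] [-14.76 -20.02] [ 13.92 -20.09]
134 [-14.59  22.4 ] [14.13 22.39] [-14.59 -19.07] [ 13.78 -19.13]
138 [-14.25  23.43] [13.86 23.43] [-14.26 -17.16] [ 13.52 -17.23]
knob top (z=164), base [-43.89  56.83] [-45.78  56.03]  hub [-0.14 46.94]
blk near [-27.93 -34.9 ] [ 27.76 -35.03] [-27.58  35.12] [27.5  35.17]
[584.78520882 184.68413776 323.32887555]
```

```bash
python3 - <<'E'
from h import *
for i in range(2):
    w=snapshot("wrist"); p,R=pose(); print(p,sense()["qd"].round(2))
K,Rc,t=cam(w); print(-Rc.T@t)
a=np.radians(-8.8);ax=np.array([np.cos(a),np.sin(a),0]);ay=np.array([-np.sin(a),np.cos(a),0]);o=np.array([572.8,114.5,0])
k=o-44.3*ax+56.5*ay; print("knob",k); k[2]=185; to(k,-8.8)
E
```

```text
[572.03536809 114.0550232  174.12440212] [-0.08  1.54  2.45 -0.04 -0.32  0.04]
[571.05817388 113.91419484 172.5705175 ] [ 0.03  1.    1.56 -0.06 -0.   -0.06]
[583.33533736 184.46886583 318.42559921]
knob [537.66518245 177.1121761    0.        ]
delta [-0.0124 -0.0426 -0.0574] [ 0.0017 -0.0003 -0.0008]
```

Emit:
{"api": "drive_tool", "payload": {
  "deltas": [
    [135,-0.012,0,0,0,0,0],
    [135,-0.012,-0.01,-0.012,0,0,0],
    [135,-0.012,-0.022,-0.027,0,0,0],
    [135,-0.012,-0.034,-0.042,0,0,0],
    [135,-0.012,-0.042,-0.053,0,0,0],
    [135,-0.012,-0.044,-0.056,0,0,0],
    [135,-0.012,-0.044,-0.056,0,0,0],
    [135,-0.012,-0.044,-0.056,0,0,0],
    [135,-0.012,-0.044,-0.056,0,0,0],
    [135,-0.012,-0.044,-0.056,0,0,0]
  ]
}}

```text
time: 12.18
tool_pos: [536.2, 175.0, 184.2]
tcp_rot: [5.9, 90.0, -92.8]
ft_force: [-0.3, 0.2, 0.6]
finger_gap: 40.2
```

```bash
python3 - <<'E'
from h import *
import pickle
w=snapshot("wrist"); pickle.dump(w,open("s8.pkl","wb")); cv2.imwrite("pics/k_w.png",w["frame"]); p,R=pose(); print(p,sense()["qd"].round(2),sense()["finger_gap"])
for z in (140,152,164): print(proj(w,p*[1,1,0]+[0,0,z]))
E
```

```text
[536.2139889  175.10381809 184.23228749] [-0.01  0.03  0.07 -0.04  0.04  0.02] 40.68380838196855
[318.54897004 217.98306913]
[318.45639723 224.55710971]
[318.35184455 231.98189915]
```

View pics/k_w.png

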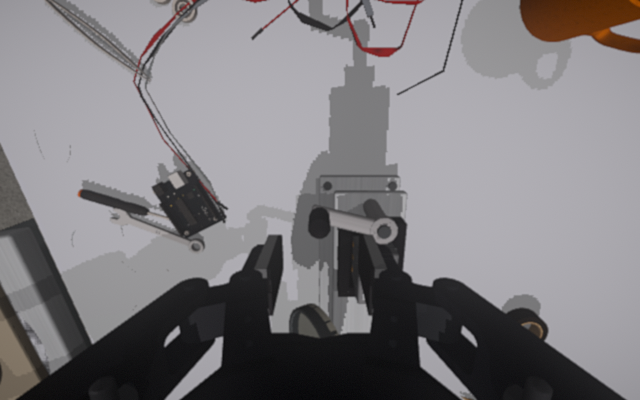

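Emit:
{"api": "drive_tool", "payload": {
  "deltas": [
    [170,0,0,0,0,0,0],
    [170,0,0,0,0,0,0],
    [170,0.01,0,0,0,0,0],
    [170,0.022,0,0,0,0,0],
    [170,0.033,0,0,0,0,0],
    [170,0.038,0,0,0,0,0],
    [170,0.038,0,0,0,0,0],
    [255,0.038,0,0,0,0,0],
    [255,0.038,0,0,0,0,0],
    [255,0.038,0,0,0,0,0]
  ],
  "squeeze": 20
}}

```text
time: 13.07
tool_pos: [535.6, 175.8, 146.3]
tcp_rot: [-70.7, 90.0, -169.4]
ft_force: [-2.7, -0.3, -3.7]
finger_gap: 12.8
```

```bash
python3 - <<'E'
from h import *
import pickle
w=snapshot("wrist"); pickle.dump(w,open("s9.pkl","wb")); crop(w,220,130,440,330,3.5,"pics/l_w.png"); p,R=pose(); s=sense();print(p,s["finger_gap"],s["ft_force"])
# arc table: knob rel. post in table axes, theta from 104.6deg to 0
th0=104.6
r=46
for th in (95,85,75,65,55,45,35,25,15,8,3,0):
    f=lambda t:np.array([-r*np.sin(np.radians(t)),-r*np.cos(np.radians(t))])
    d=f(th)-f(th0); print(th,"y %.1f z %.1f"%(d[0],-d[1]))
E
```

```text
[535.61229016 175.76106284 146.28502961] 13.199733213408251 [-2.18178142 -0.06887609 -2.14382367]
95 y -1.3 z 7.6
85 y -1.3 z 15.6
75 y 0.1 z 23.5
65 y 2.8 z 31.0
55 y 6.8 z 38.0
45 y 12.0 z 44.1
35 y 18.1 z 49.3
25 y 25.1 z 53.3
15 y 32.6 z 56.0
8 y 38.1 z 57.1
3 y 42.1 z 57.5
0 y 44.5 z 57.6
```

View pics/l_w.png

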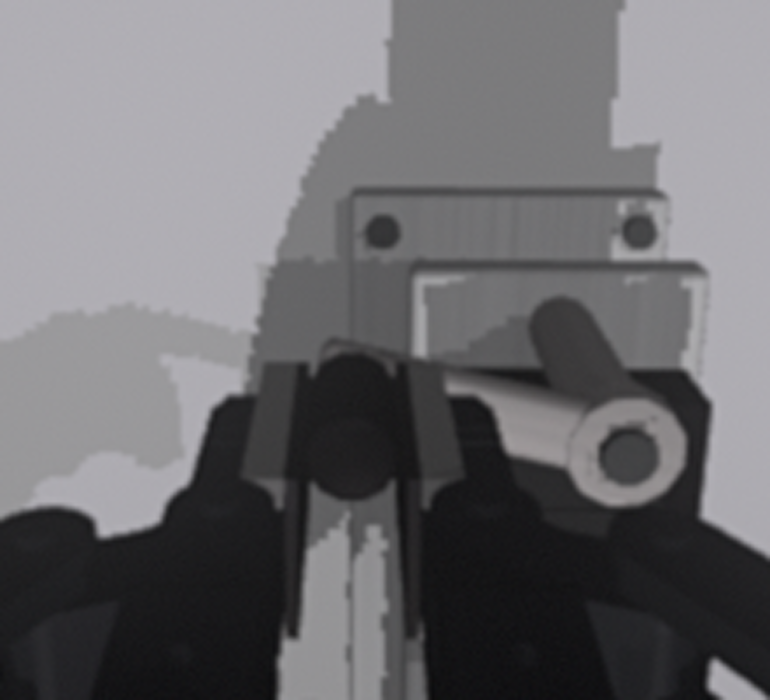

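Emit:
{"api": "drive_tool", "payload": {
  "deltas": [
    [255,0,-0.001,0.005,0,0,0],
    [255,0,-0.0014,0.0105,0,0,0],
    [255,0,-0.0013,0.0156,0,0,0],
    [255,0,0.0001,0.0235,0,0,0],
    [255,0,0.0028,0.031,0,0,0],
    [255,0,0.0068,0.038,0,0,0],
    [255,0,0.012,0.0441,0,0,0],
    [255,0,0.0181,0.0493,0,0,0],
    [255,0,0.0251,0.0533,0,0,0],
    [255,0,0.0326,0.056,0,0,0]
  ]
}}

```text
time: 13.95
tool_pos: [557.0, 111.6, 145.3]
tcp_rot: [-41.9, 89.5, -140.7]
ft_force: [-9.3, -8.1, 1.1]
finger_gap: 12.7
```

```bash
python3 - <<'E'
from h import *
import pickle
s=sense();print(s["tool_pos"],s["finger_gap"],s["ft_force"])
w=snapshot("wrist"); crop(w,220,130,440,330,3.5,"pics/m_w.png")
E
```

```text
[557.03459375 111.56068849 145.32567352] 12.728626831970827 [-9.30068756 -8.05131585  1.07690999]
```

View pics/m_w.png

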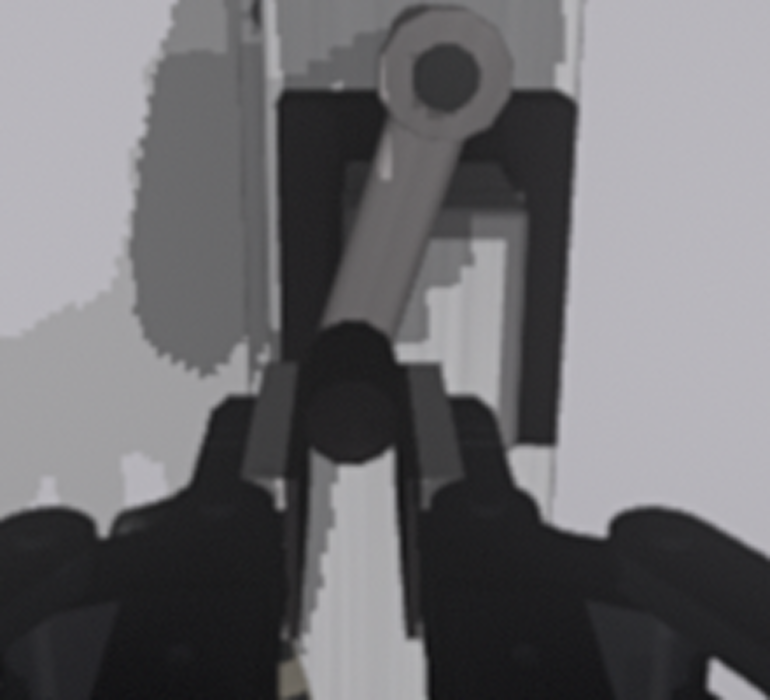

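Emit:
{"api": "drive_tool", "payload": {
  "deltas": [
    [255,0,0.002,0.001,0,0,0],
    [255,0,0.0055,0.0017,0,0,0],
    [255,0,0.0085,0.002,0,0,0],
    [255,0,0.011,0.0022,0,0,0],
    [255,0,0.0125,0.0023,0,0,0],
    [255,0,0.013,0.0023,0,0,0],
    [255,0,0.013,0.0023,0,0,0],
    [255,0,0.013,0.0023,0,0,0],
    [255,0,0.013,0.0023,0,0,0],
    [255,0,0.013,0.0023,0,0,0]
  ]
}}

```text
time: 14.83
tool_pos: [570.5, 109.2, 145.7]
tcp_rot: [-47.8, 89.7, -146.6]
ft_force: [-8.4, -4.0, 0.5]
finger_gap: 12.8
```

```bash
python3 - <<'E'
from h import *
import pickle
s=sense();print(s["tool_pos"],s["finger_gap"],s["ft_force"])
w=snapshot("wrist"); crop(w,220,130,440,330,3.5,"pics/n_w.png"); pickle.dump(w,open("s10.pkl","wb"))
E
```

```text
[570.53953976 109.19396347 145.71398196] 12.7664685517305 [-8.42598914 -3.95503706  0.53048509]
```

View pics/n_w.png

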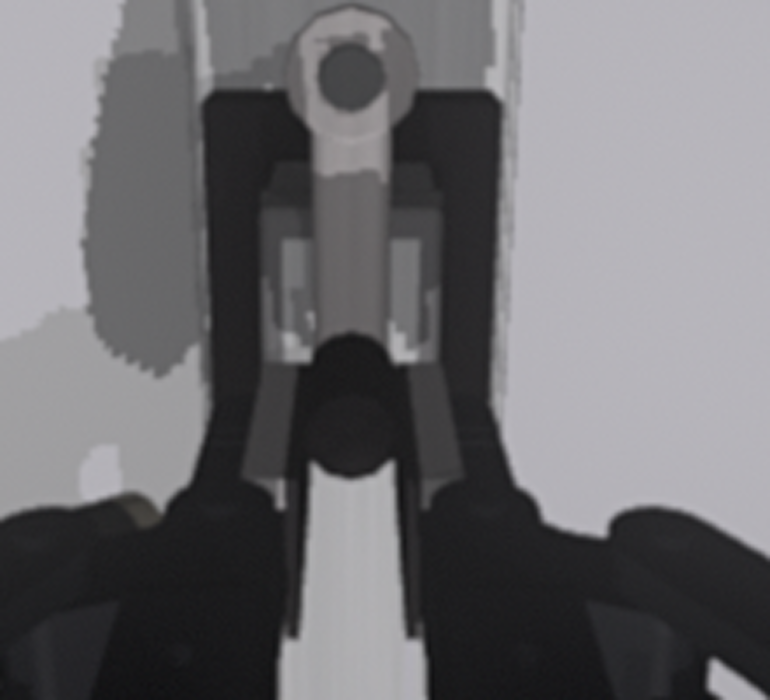

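Emit:
{"api": "drive_tool", "payload": {
  "deltas": [
    [170,0,-0.001,0,0,0,0],
    [160,0,-0.001,0,0,0,0],
    [160,0,-0.001,0,0,0,0],
    [160,-0.01,-0.001,0,0,0,0],
    [160,-0.03,-0.001,0,0,0,0],
    [160,-0.055,-0.001,0,0,0,0],
    [160,-0.065,-0.001,0,0,0,0],
    [160,-0.065,-0.001,0,0,0,0],
    [160,-0.065,-0.001,0,0,0,0],
    [160,-0.065,-0.001,0,0,0,0]
  ]
}}

```text
time: 15.72
tool_pos: [570.6, 111.3, 210.0]
tcp_rot: [-73.8, 89.9, -172.5]
ft_force: [0.9, 0.6, 0.3]
finger_gap: 32.1
```

```bash
python3 - <<'E'
from h import *
import pickle
s=sense();print(s["tool_pos"],s["finger_gap"],s["ft_force"],s["joint_pos"])
w=snapshot("wrist"); crop(w,220,130,440,330,3.5,"pics/o_w.png"); pickle.dump(w,open("s11.pkl","wb"))
to((537.6,-98.7,125),51.2)
E
```

```text
[570.58559837 111.3129575  209.9904343 ] 32.08911271614569 [0.89481983 0.61587803 0.29734762] [ 5.98766687e+00  5.27895608e+00  8.98519362e+01 -2.30375288e-03
  8.49552256e+01  1.46955250e+01]
delta [ 0.0847 -0.0003  0.2125] [-1.0456e+00 -6.0000e-04  2.4000e-03]
```

View pics/o_w.png

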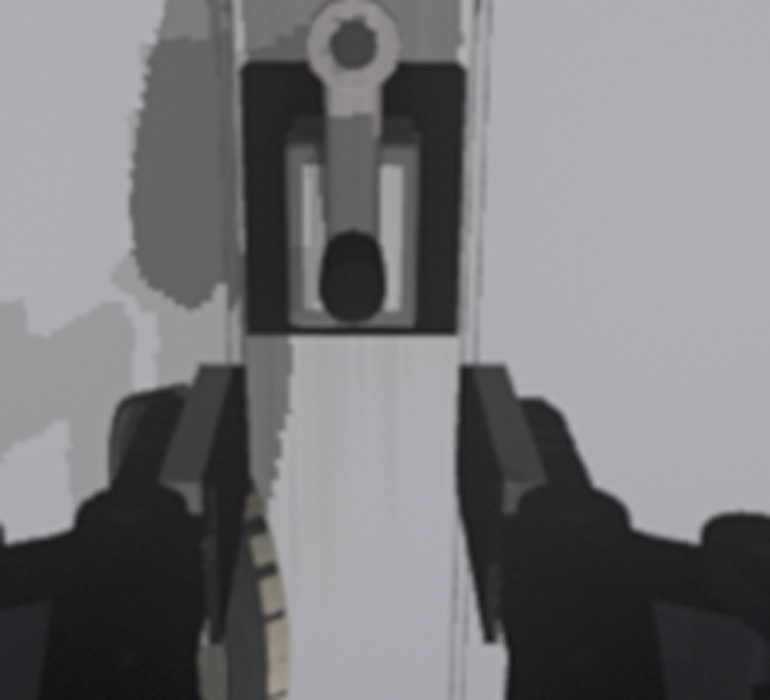

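Emit:
{"api": "drive_tool", "payload": {
  "deltas": [
    [200,0,0,0.015,-0.1,0,0],
    [255,0,0,0.035,-0.2,0,0],
    [255,0,0,0.06,-0.31,0,0],
    [255,0,0,0.085,-0.42,0,0],
    [255,0,0,0.11,-0.53,0,0],
    [255,0,0,0.135,-0.64,0,0],
    [255,0.005,0,0.16,-0.75,0,0],
    [255,0.015,0,0.182,-0.86,0,0],
    [255,0.035,0,0.2,-0.96,0,0],
    [255,0.06,0,0.2125,-1.046,0,0]
  ]
}}

```text
time: 16.6
tool_pos: [539.0, -100.6, 151.0]
tcp_rot: [7.5, 89.9, -31.1]
ft_force: [0.6, -0.1, 0.7]
finger_gap: -0.4
```

Emit:
{"api": "drive_tool", "payload": {
  "deltas": [
    [255,0.01,0,0,0,0,0],
    [255,0.02,0,0,0,0,0],
    [255,0.024,0,0,0,0,0],
    [255,0.024,0,0,0,0,0],
    [255,0.024,0,0,0,0,0],
    [255,0.024,0,0,0,0,0],
    [255,0.024,0,0,0,0,0],
    [255,0.024,0,0,0,0,0],
    [255,0.024,0,0,0,0,0],
    [255,0.024,0,0,0,0,0]
  ]
}}

```text
time: 17.43
tool_pos: [539.2, -98.6, 127.7]
tcp_rot: [21.4, 90.0, -17.3]
ft_force: [0.8, 0.3, -0.3]
finger_gap: -0.2
```

```bash
python3 - <<'E'
from h import *
import pickle
s=sense();print(s["tool_pos"],s["finger_gap"],s["ft_force"])
d={n:snapshot(n) for n in("scene","side","wrist")}; pickle.dump(d,open("s12.pkl","wb"))
cv2.imwrite("pics/p_w.png",d["wrist"]["frame"])
to((537.6,-98.7,100),51.2)
E
```

```text
[539.1838187  -98.6266875  127.68838559] -0.22483240469540686 [ 0.81597151  0.27978618 -0.28517965]
delta [ 0.0274 -0.0009 -0.001 ] [0.0003 0.     0.    ]
```

View pics/p_w.png

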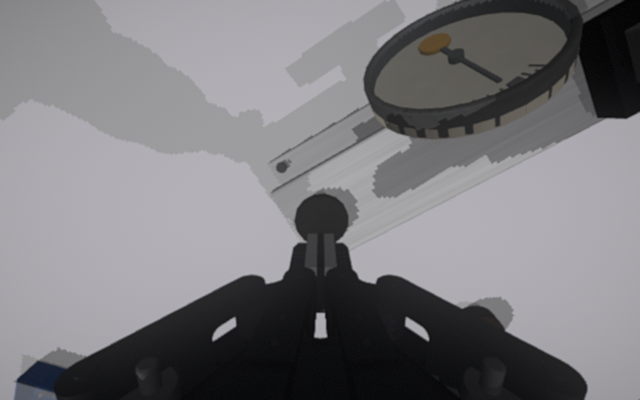

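```bash
python3 - <<'E'
from h import *
import pickle
w=pickle.load(open("s12.pkl","rb"))["wrist"]
crop(w,430,0,590,110,5,"pics/p_w2.png")
p,R=pose()
a=np.radians(-8.8);ax=np.array([np.cos(a),np.sin(a),0]);ay=np.array([-np.sin(a),np.cos(a),0])
print(proj(w,(537.6,-98.7,92)),proj(w,(540,-98,92)))
E
```

```text
[318.46108461 220.16523668] [321.56980824 222.19746498]
```

View pics/p_w2.png

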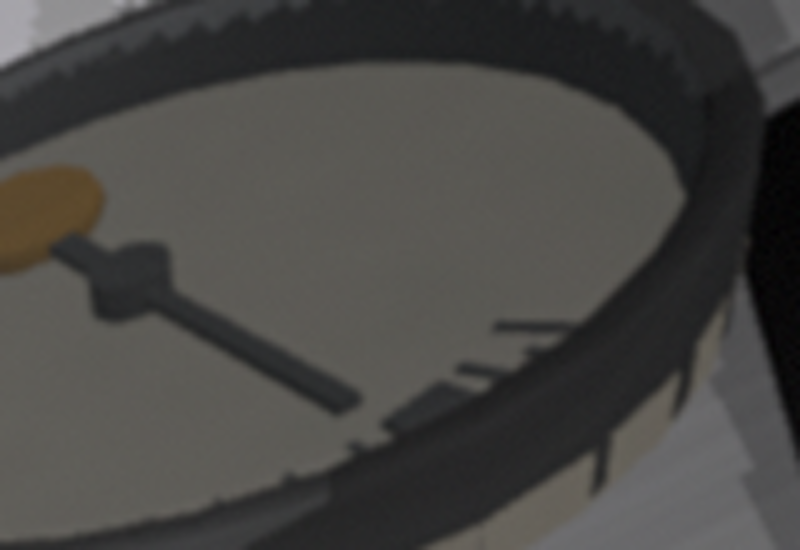

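```bash
cat > dial.py <<'E'
from h import *
from scipy.optimize import brentq
a=np.radians(-8.8);ax=np.array([np.cos(a),np.sin(a),0]);ay=np.array([-np.sin(a),np.cos(a),0]);ez=np.array([0,0,1.])
def frame(tilt=0.):
    # table turned by tilt about +ax
    Rt=Ro.from_rotvec(tilt*ax)
    u=Rt.apply(.5*ax+np.cos(np.pi/6)*ez); l=Rt.apply(ay); n=Rt.apply(-np.cos(np.pi/6)*ax+.5*ez); return u,l,n
def ang(w,hub,tip,tilt=0,r=34.,C=None,tab=False):
    u,l,n=frame(tilt); o,dh=ray(w,hub); _,dt=ray(w,tip)
    def hit(P0,d): return o+d*((P0-o)@n)/(d@n)
    if C is None:
        g=lambda s: np.linalg.norm(hit(o+dh*s,dt)-(o+dh*s))-r
        s=brentq(g,50,400); C=o+dh*s; q=hit(C,dt)
    else:
        # tab: plane offset k along n so that the radius is r about the axis line
        g=lambda k:(lambda q:np.hypot((q-C)@u,(q-C)@l)-r)(hit(C+k*n,dt))
        ks=np.linspace(-12,12,49); v=[g(k) for k in ks]; 
        q=hit(C,dt); print("  k=0 radius",g(0)+r, "ang", np.arctan2((q-C)@l,(q-C)@u))
        for i in range(48):
            if v[i]*v[i+1]<0: k=brentq(g,ks[i],ks[i+1]); q=hit(C+k*n,dt); print("  plane off",k)
    return np.arctan2((q-C)@l,(q-C)@u),C
E
python3 - <<'E'
from dial import *
import pickle
w=pickle.load(open("s12.pkl","rb"))["wrist"]
f=lambda x,y:(430+x/5,y/5)
O=np.array([572.8,114.5,62])-105*ay
th,C=ang(w,f(130,282),f(345,405)); print(th,C,"table coords",(C-O)@ax,(C-O)@ay,C[2]-62)
for t in [(413,402),(408,405),(418,400)]: print(ang(w,f(130,282),f(*t),C=C)[0])
E
```

```text
-0.00824698565228709 [508.04059648  19.56005067 100.98993731] table coords -49.47261298012797 1.2703760319199386 38.989937311653705
  k=0 radius 38.16975900624718 ang 0.08155067012448912
  plane off -4.396356501442186
0.1998810912680947
  k=0 radius 38.15790116574407 ang 0.06901868157017928
  plane off -4.3180243510366685
0.1829807358656499
  k=0 radius 38.29213566644483 ang 0.09158649471076964
  plane off -4.596835422968395
0.21724668197040795
```

```bash
python3 - <<'E'
from dial import *
O=np.array([556.7,10.7,0])
t=O-155*ax-74*ay; t[2]=112; print(t); to(t,-8.8)
E
```

```text
[392.20364899 -38.7160956  112.        ]
delta [ 0.0153 -0.0452 -0.152 ] [ 1.0475  0.     -0.    ]
```

Emit:
{"api": "drive_tool", "payload": {
  "deltas": [
    [255,0,-0.004,-0.014,0.1,0,0],
    [255,0,-0.009,-0.03,0.21,0,0],
    [255,0,-0.013,-0.045,0.32,0,0],
    [255,0,-0.018,-0.061,0.42,0,0],
    [255,0,-0.022,-0.076,0.53,0,0],
    [255,0,-0.027,-0.091,0.64,0,0],
    [255,0,-0.032,-0.107,0.74,0,0],
    [255,0.005,-0.036,-0.122,0.85,0,0],
    [255,0.01,-0.041,-0.137,0.95,0,0],
    [255,0.015,-0.045,-0.152,1.047,0,0]
  ]
}}

```text
time: 18.42
tool_pos: [391.7, -38.4, 112.2]
tcp_rot: [85.3, 90.0, -13.7]
ft_force: [0.4, -0.3, -0.3]
finger_gap: 0.1
```

Emit:
{"api": "drive_tool", "payload": {
  "deltas": [
    [255,0,0,0,0,0,0],
    [255,0,0,0,0,0,0],
    [255,0,0,0,0,0,0],
    [255,0,0,0,0,0,0],
    [255,0,0,0,0,0,0],
    [255,0,0,0,0,0,0],
    [255,0,0,0,0,0,0],
    [255,0,0,0,0,0,0],
    [255,0,0,0,0,0,0],
    [255,0,0,0,0,0,0]
  ]
}}

```text
time: 19.25
tool_pos: [392.3, -38.5, 112.3]
tcp_rot: [-102.9, 90.0, 158.3]
ft_force: [0.6, 0.1, -0.3]
finger_gap: 0.2
```

```bash
python3 - <<'E'
from h import *
import pickle
s=sense();print(s["tool_pos"],s["ft_force"],s["qd"].round(2))
w=snapshot("wrist"); pickle.dump(w,open("s13.pkl","wb"))
cv2.imwrite("pics/q_w.png",w["frame"])
E
```

```text
[392.28088891 -38.54726303 112.25011635] [ 0.56500508  0.07363192 -0.26463116] [ 0.07 -0.18  0.15 -0.06 -0.04  0.01]
```

View pics/q_w.png

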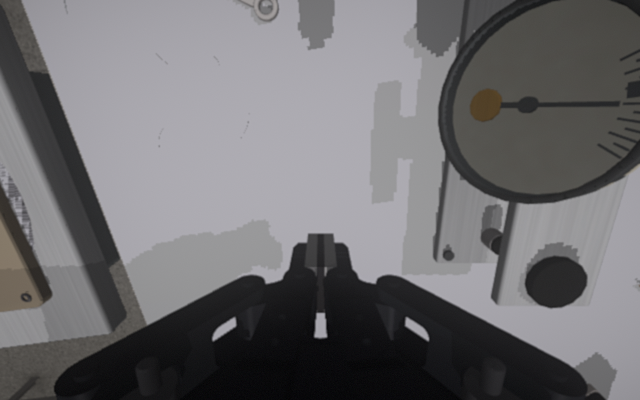

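```bash
python3 - <<'E'
from h import *
import pickle
w=pickle.load(open("s13.pkl","rb"))
crop(w,510,60,640,150,6,"pics/q_w2.png")
E
```

```text
(no output)
```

View pics/q_w2.png

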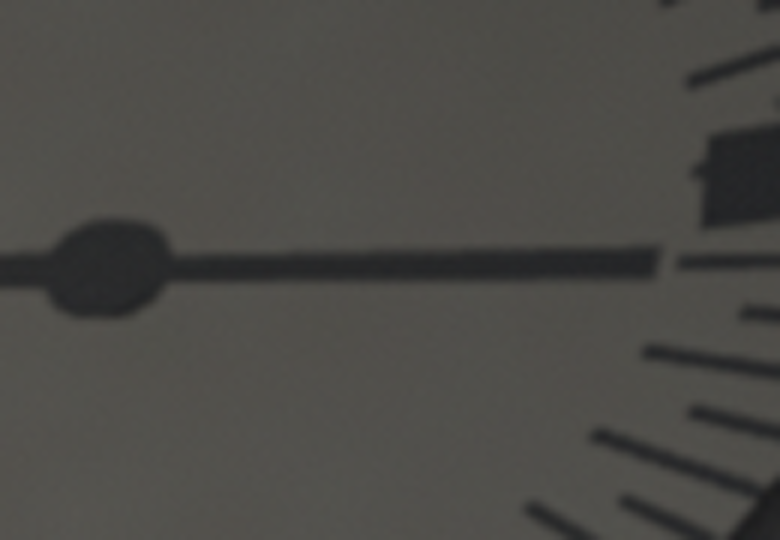

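```bash
python3 - <<'E'
from dial import *
import pickle
w=pickle.load(open("s13.pkl","rb"))
f=lambda x,y:(510+x/6,60+y/6)
O=np.array([556.7,10.7,62])
th,C=ang(w,f(108,268),f(657,263)); print(th,C,(C-O)@ax,(C-O)@ay,C[2]-62)
print("tab",ang(w,None or f(108,268),f(705,182),C=C)[0])
for t in [(708,137),(702,228),(697,172),(678,262),(690,83),(645,352),(600,435),(530,507)]: print(t,ang(w,f(108,268),f(*t),C=C,r=36)[0])
E
```

```text
-0.004041540347530557 [507.7002959   18.56298139 103.06142839] -49.62582306160436 0.27416065787945265 41.0614283918332
  k=0 radius 35.598475262671045 ang 0.13960793972498148
  plane off -6.09639720886017
tab 0.1544738007823834
  k=0 radius 35.6413049366383 ang 0.2198433798671479
  plane off 1.4084730679809052
(708, 137) 0.21511790806863917
  k=0 radius 35.79669305223292 ang 0.05734123270501807
  plane off 0.7618688204022287
(702, 228) 0.05642025269058371
  k=0 radius 35.17432413210515 ang 0.1600481624805539
  plane off 3.1283443772477453
(697, 172) 0.15200004541727757
  k=0 radius 35.03110754208627 ang -0.002560892591867366
  plane off 3.546869526322389
(678, 262) -0.004003168204367675
  k=0 radius 35.0165952690524 ang 0.326450652622869
  plane off 4.026551119053881
(690, 83) 0.30745059130428015
  k=0 radius 35.1476880665702 ang -0.16972670206489382
  plane off 3.1760416096588213
(645, 352) -0.16391238642642003
  k=0 radius 35.456915173835355 ang -0.33192732448682866
  plane off 2.172329054765992
(600, 435) -0.32333931574454894
  k=0 radius 35.11630132476286 ang -0.4983984789105682
  plane off 3.944365708952075
(530, 507) -0.47463758283399593
```

```bash
python3 - <<'E'
from dial import *
print(sense()["time"]);to((539.2,-98.6,112),51.2)
E
```

```text
19.3
delta [0.0003 0.1543 0.037 ] [-1.0465e+00 -1.0000e-04  0.0000e+00]
```

Emit:
{"api": "drive_tool", "payload": {
  "deltas": [
    [255,-0.008,0.014,0.003,-0.1,0,0],
    [255,-0.015,0.03,0.007,-0.21,0,0],
    [255,-0.015,0.046,0.011,-0.32,0,0],
    [255,-0.015,0.062,0.015,-0.42,0,0],
    [255,-0.015,0.078,0.019,-0.53,0,0],
    [255,-0.015,0.094,0.022,-0.64,0,0],
    [255,-0.015,0.11,0.026,-0.74,0,0],
    [255,-0.015,0.126,0.03,-0.85,0,0],
    [255,-0.015,0.141,0.034,-0.95,0,0],
    [255,-0.01,0.1543,0.037,-1.0465,0,0]
  ]
}}

```text
time: 20.13
tool_pos: [540.7, -99.3, 123.1]
tcp_rot: [21.3, 89.9, -17.2]
ft_force: [1.1, -0.0, 0.7]
finger_gap: -0.3
```

Emit:
{"api": "drive_tool", "payload": {
  "deltas": [
    [255,0.005,0,0,0,0,0],
    [255,0.01,0,0,0,0,0],
    [255,0.01,0,0,0,0,0],
    [255,0.01,0,0,0,0,0],
    [255,0.01,0,0,0,0,0],
    [255,0.016,0,0,0,0,0],
    [255,0.02,0,0,0,0,0],
    [255,0.024,0,0,0,0,0],
    [255,0.026,0,0,0,0,0],
    [255,0.026,0,0,0,0,0]
  ]
}}

```text
time: 20.97
tool_pos: [538.5, -98.4, 95.4]
tcp_rot: [-157.3, 89.9, 163.8]
ft_force: [-0.1, 0.4, 0.2]
finger_gap: 0.0
```

```bash
python3 - <<'E'
from dial import *
s=sense();print(s["time"],s["tool_pos"],s["ft_force"],s["qd"].round(2));to((539.2,-98.6,92),51.2)
E
```

```text
20.9667 [538.53668795 -98.44093551  95.3946444 ] [-0.13375611  0.43228724  0.16389556] [-0.03 -0.28 -0.64  0.12  0.48 -0.14]
delta [0.0034 0.0003 0.0006] [-0.0002 -0.0013  0.0005]
```

Emit:
{"api": "drive_tool", "payload": {
  "deltas": [
    [255,0.003,0,0,0,0,0],
    [255,0.005,-0.0003,0.0001,0,0,0],
    [255,0.007,-0.0006,0.0003,0,0,0],
    [255,0.009,-0.001,0.0005,0,0,0],
    [255,0.011,-0.0014,0.0007,0,0,0],
    [255,0.013,-0.0018,0.001,0,0,0],
    [255,0.015,-0.0022,0.0012,0,0,0],
    [255,0.016,-0.0022,0.0012,0,0,0],
    [255,0.016,-0.0022,0.0012,0,0,0],
    [255,0.016,-0.0022,0.0012,0,0,0]
  ]
}}

```text
time: 21.8
tool_pos: [539.1, -101.3, 81.0]
tcp_rot: [13.1, 90.0, -25.7]
ft_force: [-3.1, -0.2, 5.8]
finger_gap: -0.0
```

```bash
python3 - <<'E'
from dial import *
import pickle
s=sense();print(s["time"],s["tool_pos"],s["ft_force"],s["qd"].round(2))
d={n:snapshot(n) for n in("scene","side","wrist")}; pickle.dump(d,open("s14.pkl","wb"))
w=d["wrist"]
cv2.imwrite("pics/r_w.png",w["frame"]); crop(w,410,0,610,130,4,"pics/r_w2.png")
E
```

```text
21.8 [ 539.07046512 -101.34313568   80.9920263 ] [-3.11222505 -0.22190373  5.80701763] [-0.01 -0.04 -0.03 -0.11  0.1  -0.01]
```

View pics/r_w.png

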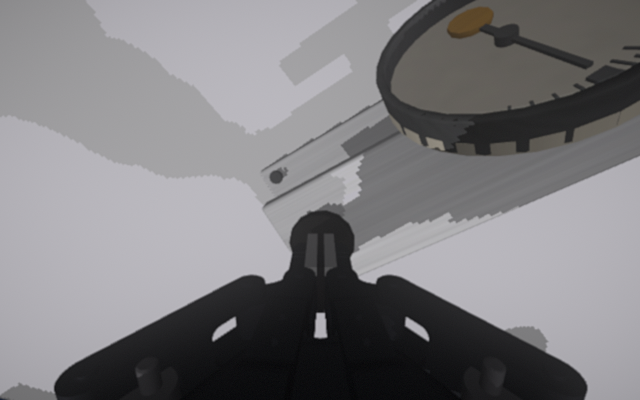

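View pics/r_w2.png

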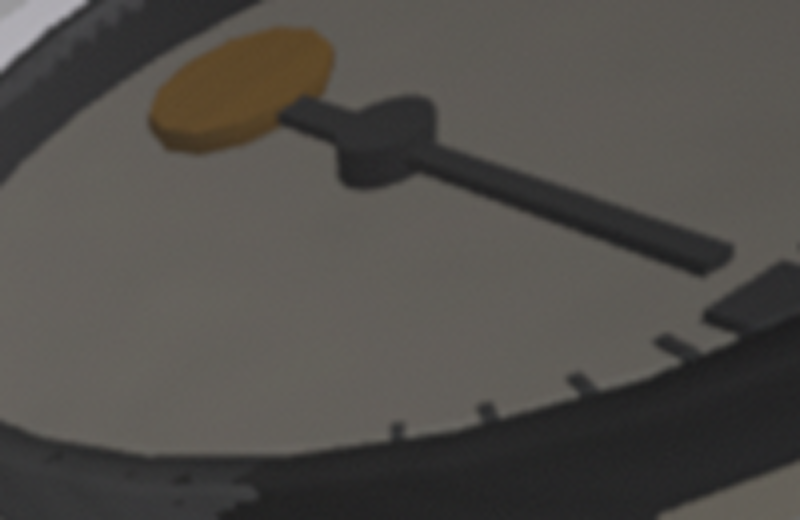

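```bash
cat >> dial.py <<'E'
O3=np.array([556.7,10.7,62.]); C0=np.array([507.7,18.56,103.06])
def predict(w,tilt,mark=.150):
    Rt=Ro.from_rotvec(tilt*ax); C=O3+Rt.apply(C0-O3); u,l,n=frame(tilt)
    nd=np.arctan(np.tan(tilt)/np.cos(np.pi/6))
    P=lambda ang,r,k=0: proj(w,C+r*(np.cos(ang)*u+np.sin(ang)*l)+k*n)
    return dict(hub=proj(w,C),tip=P(nd,34),tipmark=P(mark,34),tab=P(mark,34,-4),tab_out=P(mark,44,-4),t0=P(0,37,-4.2),tm10=P(-.1745,37,-4.2),tm20=P(-.349,37,-4.2),nd=nd)
E
python3 - <<'E'
from dial import *
import pickle
w=pickle.load(open("s14.pkl","rb"))["wrist"]
for t in (.08,.1,.12):
    r=predict(w,t); print(t,{k:np.round((v-np.array([410,0]))*4,0) if k!="nd" else round(v,3) for k,v in r.items()})
w=pickle.load(open("s12.pkl","rb"))["wrist"]; r=predict(w,0); print("s12",{k:np.round((v-np.array([430,0]))*5,0) if k!="nd" else round(v,3) for k,v in r.items()})
E
```

```text
0.08 {'hub': array([395., 139.]), 'tip': array([734., 257.]), 'tipmark': array([759., 241.]), 'tab': array([749., 288.]), 'tab_out': array([894., 333.]), 't0': array([714., 346.]), 'tm10': array([618., 388.]), 'tm20': array([518., 420.]), 'nd': np.float64(0.092)}
0.1 {'hub': array([386., 144.]), 'tip': array([724., 262.]), 'tipmark': array([740., 252.]), 'tab': array([731., 298.]), 'tab_out': array([871., 345.]), 't0': array([694., 356.]), 'tm10': array([598., 398.]), 'tm20': array([498., 429.]), 'nd': np.float64(0.115)}
0.12 {'hub': array([377., 149.]), 'tip': array([715., 266.]), 'tipmark': array([720., 262.]), 'tab': array([712., 307.]), 'tab_out': array([848., 357.]), 't0': array([674., 366.]), 'tm10': array([577., 407.]), 'tm20': array([478., 438.]), 'nd': np.float64(0.138)}
s12 {'hub': array([129., 282.]), 'tip': array([350., 405.]), 'tipmark': array([401., 373.]), 'tab': array([401., 411.]), 'tab_out': array([499., 447.]), 't0': array([373., 458.]), 'tm10': array([301., 493.]), 'tm20': array([225., 521.]), 'nd': np.float64(0.0)}
```

Emit:
{"api": "drive_tool", "payload": {
  "deltas": [
    [255,0.001,-0.0002,0.0001,0,0,0],
    [255,0.002,-0.0004,0.0003,0,0,0],
    [255,0.003,-0.0006,0.0004,0,0,0],
    [255,0.0035,-0.0007,0.0004,0,0,0],
    [255,0.0035,-0.0007,0.0004,0,0,0],
    [255,0.0035,-0.0007,0.0004,0,0,0],
    [255,0.0035,-0.0007,0.0004,0,0,0],
    [255,0.0035,-0.0007,0.0004,0,0,0],
    [255,0.0035,-0.0007,0.0004,0,0,0],
    [255,0.0035,-0.0007,0.0004,0,0,0]
  ]
}}

```text
time: 22.78
tool_pos: [539.0, -101.9, 77.5]
tcp_rot: [29.4, 90.0, -9.4]
ft_force: [-1.9, 0.2, 5.3]
finger_gap: -0.1
```

Emit:
{"api": "drive_tool", "payload": {
  "deltas": [
    [255,0,0,0,0,0,0],
    [255,0,0,0,0,0,0],
    [255,0,0,0,0,0,0],
    [255,0,0,0,0,0,0],
    [255,0,0,0,0,0,0],
    [255,0,0,0,0,0,0],
    [255,0,0,0,0,0,0],
    [255,0,0,0,0,0,0],
    [255,0,0,0,0,0,0],
    [255,0,0,0,0,0,0]
  ]
}}

```text
time: 23.62
tool_pos: [539.0, -101.9, 77.6]
tcp_rot: [31.0, 89.9, -7.8]
ft_force: [-1.9, 0.9, 5.6]
finger_gap: 0.2
```

```bash
python3 - <<'E'
from dial import *
import pickle
s=sense();print(s["time"],s["tool_pos"],s["ft_force"],s["qd"].round(2))
d={n:snapshot(n) for n in("scene","side","wrist")}; pickle.dump(d,open("s15.pkl","wb"))
w=d["wrist"]
crop(w,480,0,640,110,5,"pics/t_w2.png")
crop(d["scene"],220,150,320,240,7,"pics/t_sc.png"); crop(d["side"],250,150,330,220,8,"pics/t_si.png")
for t in (.11,.13,.15):
    r=predict(w,t,.148); print(t,{k:np.round((v-np.array([480,0]))*5,0) if k!="nd" else round(v,3) for k,v in r.items()})
E
```

```text
23.6167 [ 539.00698401 -101.93056736   77.5625859 ] [-1.94951405  0.85489072  5.62465319] [-0.01  0.   -0.09  0.05  0.15  0.02]
0.11 {'hub': array([164., 166.]), 'tip': array([616., 315.]), 'tipmark': array([628., 307.]), 'tab': array([615., 366.]), 'tab_out': array([801., 428.]), 't0': array([568., 442.]), 'tm10': array([441., 496.]), 'tm20': array([310., 537.]), 'nd': np.float64(0.127)}
0.13 {'hub': array([153., 173.]), 'tip': array([603., 320.]), 'tipmark': array([602., 321.]), 'tab': array([591., 379.]), 'tab_out': array([771., 444.]), 't0': array([541., 455.]), 'tm10': array([414., 508.]), 'tm20': array([284., 548.]), 'nd': np.float64(0.15)}
0.15 {'hub': array([141., 180.]), 'tip': array([590., 325.]), 'tipmark': array([576., 334.]), 'tab': array([566., 392.]), 'tab_out': array([740., 459.]), 't0': array([514., 468.]), 'tm10': array([387., 520.]), 'tm20': array([258., 559.]), 'nd': np.float64(0.173)}
```

View pics/t_w2.png

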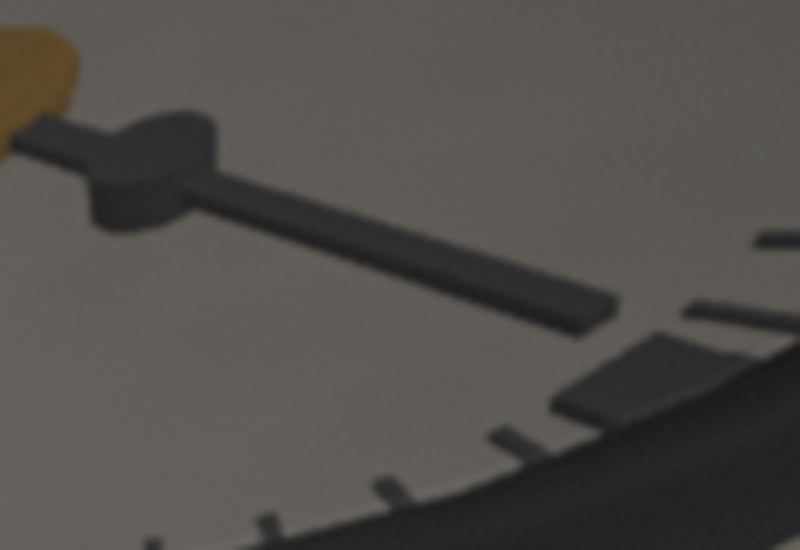

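View pics/t_si.png

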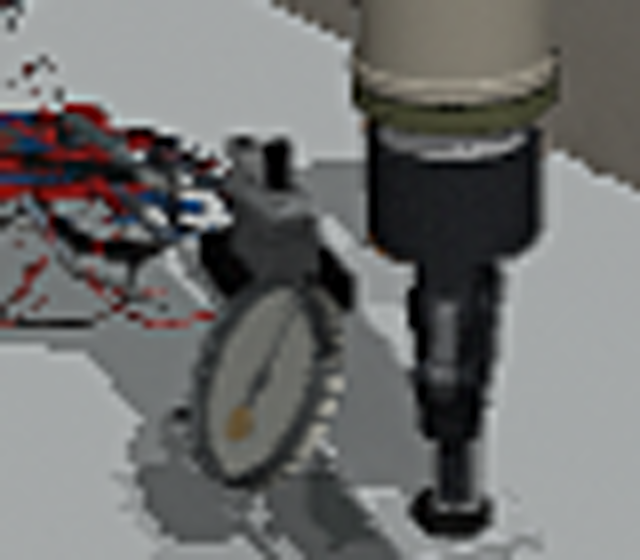

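View pics/t_sc.png

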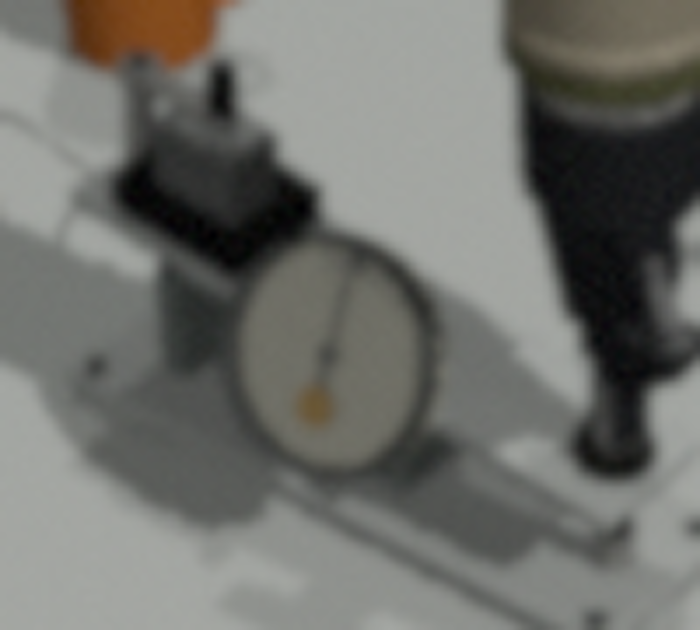

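```bash
python3 - <<'E'
from dial import *
import pickle
from scipy.optimize import least_squares
def pk(w,C,u,l,n,k,uv):
    o,d=ray(w,uv); P0=C+k*n; q=o+d*((P0-o)@n)/(d@n)-C; return np.hypot(q@u,q@l),np.arctan2(q@l,q@u)
w13=pickle.load(open("s13.pkl","rb")); w15=pickle.load(open("s15.pkl","rb"))["wrist"]; w14=pickle.load(open("s14.pkl","rb"))["wrist"]; w12=pickle.load(open("s12.pkl","rb"))["wrist"]
f13=lambda x,y:(510+x/6,60+y/6); f15=lambda x,y:(480+x/5,y/5); f12=lambda x,y:(430+x/5,y/5); f14=lambda x,y:(410+x/4,y/4)
T13={0:(678,262),-10:(645,352),-20:(600,435),20:(690,83),10:(697,172)}
T15={-20:(262,518),-10:(380,483),0:(493,433),20:(685,312),30:(757,240)}
# fit: per view hub center C (3), tilt in s15; tick radius rt, tick plane kt ; needle len 34 at k=0
def unpack(p): return p[0:3],p[3:6],p[6],p[7],p[8]
def projC(w,C,fr,ang,r,k):
    u,l,n=fr; return proj(w,C+r*(np.cos(ang)*u+np.sin(ang)*l)+k*n)
def res(p):
    Ca,Cb,t,rt,kt=unpack(p); A=frame(0);B=frame(t); e=[]
    nb=p[9]
    for g,uv in T13.items(): e.append(projC(w13,Ca,A,np.radians(g),rt,kt)-f13(*uv))
    for g,uv in T15.items(): e.append(projC(w15,Cb,B,np.radians(g),rt,kt)-f15(*uv))
    e.append(proj(w13,Ca)-f13(108,268)); e.append(projC(w13,Ca,A,0,34,0)-f13(657,263))
    e.append(proj(w15,Cb)-f15(155,170)); e.append(projC(w15,Cb,B,nb,34,0)-f15(600,314))
    return np.concatenate(e+[[(kt+4)/3]])
p0=np.r_[C0,O3+Ro.from_rotvec(.13*ax).apply(C0-O3),.13,34,-4,.15]
s=least_squares(res,p0,loss="soft_l1"); Ca,Cb,t,rt,kt=unpack(s.x); print("tilt",t,"rt",rt,"kt",kt,"needle",s.x[9],"from tilt",np.arctan(np.tan(t)/np.cos(np.pi/6)),"rms px",np.sqrt(np.mean(s.fun**2)))
print(Ca,Cb, O3+Ro.from_rotvec(t*ax).apply(Ca-O3))
for k in (0,-1,-2,-3,-4,-5): print(k,"s13",np.round(pk(w13,Ca,*frame(0),k,f13(705,182)),3),"s15",np.round(pk(w15,Cb,*frame(t),k,f15(607,369)),3))
E
```

```text
tilt 0.14875756880522759 rt 34.06916752214248 kt -4.468985581182091 needle 0.16252951003607402 from tilt 0.17135180819377976 rms px 0.2659132691087452
[507.88843095  18.4539872  102.76428137] [506.90723784  13.93700358 102.04066668] [506.9638134   12.48132122 102.34301506]
0 s13 [35.679  0.142] s15 [37.625  0.081]
-1 s13 [35.416  0.144] s15 [36.789  0.104]
-2 s13 [35.154  0.147] s15 [35.974  0.128]
-3 s13 [34.892  0.149] s15 [35.181  0.154]
-4 s13 [34.63   0.152] s15 [34.412  0.18 ]
-5 s13 [34.368  0.154] s15 [33.668  0.208]
```

```bash
python3 - <<'E'
from dial import *
import pickle
w=pickle.load(open("s15.pkl","rb"))["wrist"]; p,R=pose()
K,Rc,t=cam(w); c=-Rc.T@t
C=np.array([507,13.5,102.]);u,l,n=frame(.135)
for deg in (0,10,15,20,25,30):
  for az in (0,):
    Q=Ro.from_rotvec(np.radians(-deg)*ay).as_matrix()
    c2=p+Q@(c-p); R2=Rc@Q.T; v=c2-C
    w2=dict(w); w2["rvec"]=cv2.Rodrigues(R2)[0]; w2["tvec"]=-R2@c2
    print(deg,"obl",np.degrees(np.arccos(v@n/np.linalg.norm(v))),[np.round(proj(w2,C+P)) for P in (0*u,34*u,34*(np.cos(.15)*u+np.sin(.15)*l),44*(np.cos(.15)*u+np.sin(.15)*l))], "tool rv",R.inv().apply(np.radians(-deg)*ay).round(3))
E
```

```text
0 obl 57.977045911306114 [array([510.,  35.]), array([580.,  75.]), array([599.,  64.]), array([635.,  77.])] tool rv [0. 0. 0.]
10 obl 48.49477695223406 [array([530.,  43.]), array([604., 105.]), array([624.,  95.]), array([661., 116.])] tool rv [-0.    -0.151  0.087]
15 obl 44.03002874509591 [array([540.,  49.]), array([615., 122.]), array([635., 112.]), array([671., 137.])] tool rv [-0.    -0.227  0.131]
20 obl 39.94456676627396 [array([551.,  57.]), array([624., 139.]), array([644., 130.]), array([678., 157.])] tool rv [-0.    -0.302  0.175]
25 obl 36.45317522639549 [array([562.,  66.]), array([632., 156.]), array([652., 147.]), array([683., 176.])] tool rv [-0.    -0.378  0.218]
30 obl 33.82276395355211 [array([573.,  76.]), array([637., 173.]), array([657., 165.]), array([686., 195.])] tool rv [-0.    -0.453  0.262]
```

```bash
python3 - <<'E'
from dial import *
import pickle
w=pickle.load(open("s15.pkl","rb"))["wrist"]; p,R=pose()
K,Rc,t=cam(w); c=-Rc.T@t
C=np.array([507,13.5,102.]);u,l,n=frame(.135)
out=[]
for dx in (0,5,10,15,20,25):
 for dy in (-20,-10,0,10,20):
  for dz in (-50,-40,-30,-20,-10,0):
    Qr=Ro.from_rotvec(np.radians(-dx)*ay+np.radians(dy)*ax)*Ro.from_rotvec([0,0,np.radians(dz)]); Q=Qr.as_matrix()
    c2=p+Q@(c-p); R2=Rc@Q.T; v=c2-C
    w2=dict(w); w2["rvec"]=cv2.Rodrigues(R2)[0]; w2["tvec"]=-R2@c2
    P=[proj(w2,C+P) for P in (0*u,34*u,36*(np.cos(.15)*u+np.sin(.15)*l),38*(np.cos(.26)*u+np.sin(.26)*l),36*(np.cos(-.1)*u+np.sin(-.1)*l))]
    if all(6<a[0]<634 and 6<a[1]<394 for a in P): out.append((round(np.degrees(np.arccos(v@n/np.linalg.norm(v))),1),dx,dy,dz,[tuple(np.round(a)) for a in P[:3]],R.inv().apply(Qr.as_rotvec()).round(3)))
out.sort(key=lambda a:a[0]+.3*(a[1]+abs(a[2])))
for o in out[:12]: print(o)
E
```

```text
(np.float64(44.8), 15, 0, -10, [(np.float64(496.0), np.float64(10.0)), (np.float64(581.0), np.float64(71.0)), (np.float64(607.0), np.float64(60.0))], array([ 0.174, -0.215,  0.15 ]))
(np.float64(41.6), 25, 10, -10, [(np.float64(491.0), np.float64(19.0)), (np.float64(571.0), np.float64(76.0)), (np.float64(590.0), np.float64(67.0))], array([ 0.171, -0.258,  0.394]))
(np.float64(49.7), 10, 0, -10, [(np.float64(485.0), np.float64(6.0)), (np.float64(566.0), np.float64(56.0)), (np.float64(593.0), np.float64(44.0))], array([ 0.174, -0.143,  0.1  ]))
(np.float64(42.2), 25, 10, 0, [(np.float64(530.0), np.float64(57.0)), (np.float64(598.0), np.float64(125.0)), (np.float64(618.0), np.float64(120.0))], array([ 0.   , -0.291,  0.369]))
(np.float64(45.1), 20, 10, -10, [(np.float64(481.0), np.float64(16.0)), (np.float64(561.0), np.float64(65.0)), (np.float64(581.0), np.float64(56.0))], array([ 0.172, -0.186,  0.344]))
(np.float64(45.1), 20, 10, 0, [(np.float64(521.0), np.float64(52.0)), (np.float64(591.0), np.float64(112.0)), (np.float64(611.0), np.float64(107.0))], array([ 0.   , -0.215,  0.326]))
[... 385 characters left out ...]
, 0, 0, 0, [(np.float64(510.0), np.float64(35.0)), (np.float64(580.0), np.float64(75.0)), (np.float64(605.0), np.float64(67.0))], array([0., 0., 0.]))
(np.float64(52.3), 10, 10, 0, [(np.float64(503.0), np.float64(45.0)), (np.float64(575.0), np.float64(89.0)), (np.float64(594.0), np.float64(83.0))], array([ 0.   , -0.064,  0.238]))
(np.float64(53.2), 10, 10, -10, [(np.float64(464.0), np.float64(13.0)), (np.float64(540.0), np.float64(44.0)), (np.float64(559.0), np.float64(34.0))], array([ 0.174, -0.043,  0.243]))
(np.float64(46.7), 25, 20, -10, [(np.float64(462.0), np.float64(23.0)), (np.float64(536.0), np.float64(63.0)), (np.float64(550.0), np.float64(55.0))], array([ 0.17 , -0.157,  0.537]))
```

Emit:
{"api": "drive_tool", "payload": {
  "deltas": [
    [255,0,0,0,0,-0.03,0.05],
    [255,-0.0005,0,0,0,-0.07,0.1],
    [255,-0.001,0,0,0,-0.11,0.16],
    [255,-0.0015,0,0,0,-0.15,0.22],
    [255,-0.002,0,0,0,-0.19,0.28],
    [255,-0.002,0,0,0,-0.215,0.326],
    [255,-0.002,0,0,0,-0.215,0.326],
    [255,-0.002,0,0,0,-0.215,0.326],
    [255,-0.002,0,0,0,-0.215,0.326],
    [255,-0.002,0,0,0,-0.215,0.326]
  ]
}}

```text
time: 24.6
tool_pos: [539.0, -102.3, 79.5]
tcp_rot: [56.5, 67.7, 17.7]
ft_force: [-4.2, -1.3, 5.7]
finger_gap: 0.0
```

Emit:
{"api": "drive_tool", "payload": {
  "deltas": [
    [255,0,0,0,0,0,0],
    [255,0,0,0,0,0,0],
    [255,0,0,0,0,0,0],
    [255,0,0,0,0,0,0],
    [255,0,0,0,0,0,0],
    [255,0,0,0,0,0,0],
    [255,0,0,0,0,0,0],
    [255,0,0,0,0,0,0],
    [255,0,0,0,0,0,0],
    [255,0,0,0,0,0,0]
  ]
}}

```text
time: 25.43
tool_pos: [539.0, -102.2, 79.3]
tcp_rot: [56.5, 67.7, 17.7]
ft_force: [-3.8, 0.1, 6.8]
finger_gap: 0.1
```

```bash
python3 - <<'E'
from dial import *
import pickle
s=sense();print(s["time"],s["tool_pos"],s["ft_force"],s["qd"].round(2))
w=snapshot("wrist"); pickle.dump(w,open("s16.pkl","wb"))
cv2.imwrite("pics/u_w.png",w["frame"]); crop(w,490,20,640,140,5,"pics/u_w2.png")
E
```

```text
25.4333 [ 538.96587033 -102.20926875   79.31899421] [-3.77068645  0.125493    6.83539446] [-0.07 -0.01 -0.05  0.03  0.03  0.05]
```

View pics/u_w.png

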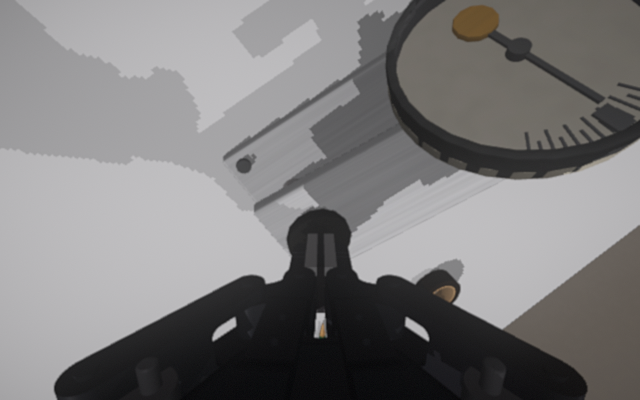

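View pics/u_w2.png

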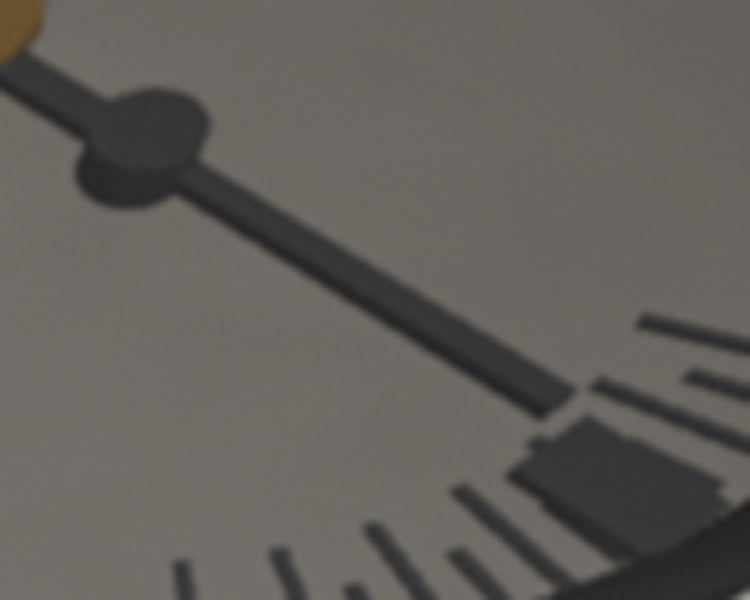

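```bash
cat > fit.py <<'E'
from dial import *
import pickle
from scipy.optimize import least_squares
w13=pickle.load(open("s13.pkl","rb"))
f13=lambda x,y:np.array((510+x/6,60+y/6))
T13={0:(678,262),-10:(645,352),-20:(600,435),20:(690,83),10:(697,172)}
def pr(w,C,fr,ang,r,k):
    u,l,n=fr; return proj(w,C+r*(np.cos(ang)*u+np.sin(ang)*l)+k*n)
def fit(w,f,T,hub,tip,tab,tie=True,wt_hub=1.):
    # p: Ca3 Cb3 tilt needle mark rt kt rtab ktab
    def res(p):
        Ca,Cb,t,nd,m,rt,kt,rb,kb=p[:3],p[3:6],*p[6:]; A=frame(0);B=frame(t); e=[]
        for g,uv in T13.items(): e.append(pr(w13,Ca,A,np.radians(g),rt,kt)-f13(*uv))
        for g,uv in T.items(): e.append(pr(w,Cb,B,np.radians(g),rt,kt)-f(*uv))
        e.append(proj(w13,Ca)-f13(108,268)); e.append(pr(w13,Ca,A,0,34,0)-f13(657,263))
        e.append(wt_hub*(proj(w,Cb)-f(*hub))); e.append(pr(w,Cb,B,nd,34,0)-f(*tip))
        e.append(pr(w13,Ca,A,m,rb,kb)-f13(705,182)); e.append(pr(w,Cb,B,m,rb,kb)-f(*tab))
        e.append([(kt+4)/4,(kb+3)/4,(rb-34)/.5])
        if tie: e.append([(nd-np.arctan(np.tan(t)/np.cos(np.pi/6)))/.003])
        e.append((Cb-O3-Ro.from_rotvec(t*ax).apply(Ca-O3))/3)
        return np.concatenate([np.atleast_1d(x) for x in e])
    p0=np.r_[C0,O3+Ro.from_rotvec(.13*ax).apply(C0-O3),.13,.15,.15,34,-4,34,-3]
    s=least_squares(res,p0,loss="soft_l1"); x=s.x
    print("tie",tie,"tilt %.4f needle %.4f (from tilt %.4f) mark %.4f rt %.2f kt %.2f rtab %.2f ktab %.2f rms %.3f"%(x[6],x[7],np.arctan(np.tan(x[6])/np.cos(np.pi/6)),*x[8:13],np.sqrt(np.mean(s.fun**2))))
    return x
E
python3 - <<'E'
from fit import *
w=pickle.load(open("s16.pkl","rb")); f=lambda x,y:np.array((490+x/5,20+y/5))
T={10:(538,442),20:(597,385),30:(645,320),0:(460,490),-10:(373,527),-20:(280,550),-30:(183,563)}
for hub in ((140,148),(146,140)):
  for tip in ((560,402),(557,405)):
    for tie in (True,False): fit(w,f,T,hub,tip,(552,447),tie)
E
```

```text
tie True tilt 0.1345 needle 0.1550 (from tilt 0.1550) mark 0.1498 rt 34.13 kt -4.27 rtab 34.96 ktab -2.94 rms 0.432
tie False tilt 0.1346 needle 0.1542 (from tilt 0.1552) mark 0.1498 rt 34.12 kt -4.28 rtab 34.96 ktab -2.95 rms 0.437
tie True tilt 0.1332 needle 0.1532 (from tilt 0.1535) mark 0.1497 rt 34.15 kt -4.18 rtab 34.99 ktab -2.86 rms 0.434
tie False tilt 0.1347 needle 0.1460 (from tilt 0.1552) mark 0.1498 rt 34.11 kt -4.29 rtab 34.94 ktab -2.96 rms 0.428
tie True tilt 0.1354 needle 0.1555 (from tilt 0.1561) mark 0.1501 rt 34.04 kt -4.70 rtab 34.87 ktab -3.37 rms 0.479
tie False tilt 0.1386 needle 0.1344 (from tilt 0.1597) mark 0.1503 rt 33.95 kt -5.00 rtab 34.78 ktab -3.66 rms 0.418
tie True tilt 0.1346 needle 0.1544 (from tilt 0.1551) mark 0.1501 rt 34.04 kt -4.56 rtab 34.87 ktab -3.22 rms 0.517
tie False tilt 0.1386 needle 0.1265 (from tilt 0.1597) mark 0.1503 rt 33.94 kt -5.01 rtab 34.77 ktab -3.67 rms 0.407
```

Emit:
{"api": "drive_tool", "payload": {
  "deltas": [
    [255,-0.0002,0,0,0,0,0],
    [255,-0.0004,0,0,0,0,0],
    [255,-0.0004,0,0,0,0,0],
    [255,-0.0004,0,0,0,0,0],
    [255,-0.0004,0,0,0,0,0],
    [255,-0.0004,0,0,0,0,0],
    [255,-0.0004,0,0,0,0,0],
    [255,-0.0004,0,0,0,0,0],
    [255,-0.0004,0,0,0,0,0],
    [255,-0.0004,0,0,0,0,0]
  ]
}}

```text
time: 26.32
tool_pos: [538.9, -102.2, 79.8]
tcp_rot: [56.5, 67.7, 17.7]
ft_force: [-3.2, -0.0, 6.8]
finger_gap: -0.3
```

Emit:
{"api": "drive_tool", "payload": {
  "deltas": [
    [255,0,0,0,0,0,0],
    [255,0,0,0,0,0,0],
    [255,0,0,0,0,0,0],
    [255,0,0,0,0,0,0],
    [255,0,0,0,0,0,0],
    [255,0,0,0,0,0,0],
    [255,0,0,0,0,0,0],
    [255,0,0,0,0,0,0],
    [255,0,0,0,0,0,0],
    [255,0,0,0,0,0,0]
  ]
}}

```text
time: 27.15
tool_pos: [538.9, -102.2, 79.8]
tcp_rot: [56.5, 67.7, 17.7]
ft_force: [-3.9, -1.1, 6.5]
finger_gap: -0.2
```

```bash
python3 - <<'E'
from dial import *
import pickle
s=sense();print(s["time"],s["tool_pos"],s["ft_force"],s["qd"].round(2))
d={n:snapshot(n) for n in("scene","side","wrist")}; pickle.dump(d,open("s17.pkl","wb"));w=d["wrist"]
crop(w,490,20,640,140,5,"pics/v_w2.png"); cv2.imwrite("pics/v_sc.png",d["scene"]["frame"])
crop(d["scene"],220,130,420,280,4,"pics/v_sc2.png")
E
```

```text
27.15 [ 538.94670779 -102.21316933   79.79994682] [-3.88669901 -1.12277858  6.48895416] [-0.04  0.03  0.01  0.04 -0.03 -0.  ]
```

View pics/v_w2.png

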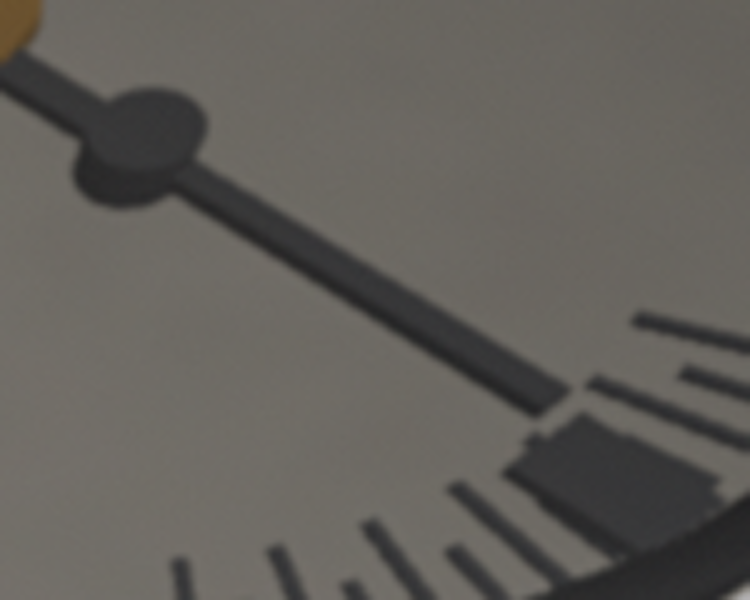

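View pics/v_sc2.png

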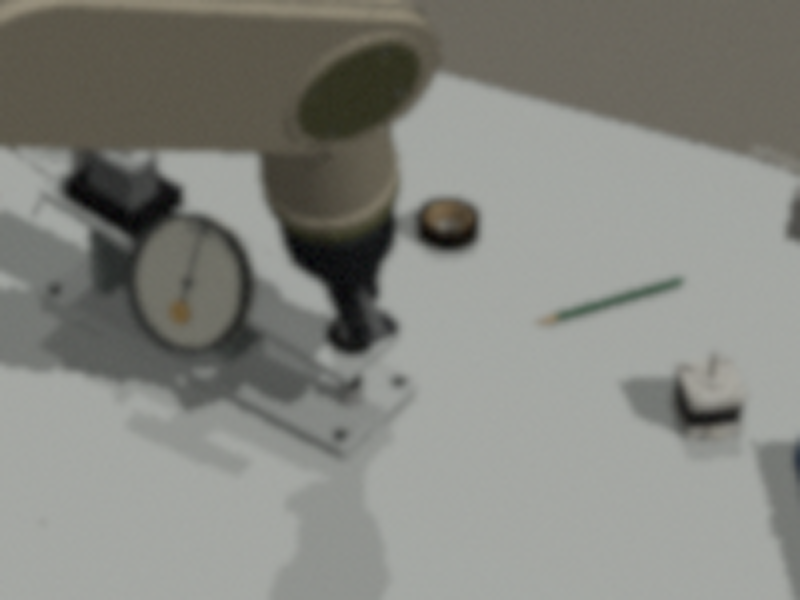

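```bash
python3 - <<'E'
from fit import *
w=pickle.load(open("s17.pkl","rb"))["wrist"]; f=lambda x,y:np.array((490+x/5,20+y/5))
T={10:(533,438),20:(591,382),30:(638,318),0:(455,487),-10:(370,524),-20:(275,549),-30:(180,562)}
for hub in ((137,148),(143,140)):
    for tie in (True,False): fit(w,f,T,hub,(554,399),(545,443),tie)
E
```

```text
tie True tilt 0.1315 needle 0.1517 (from tilt 0.1516) mark 0.1507 rt 34.12 kt -4.32 rtab 34.89 ktab -3.04 rms 0.408
tie False tilt 0.1310 needle 0.1543 (from tilt 0.1510) mark 0.1507 rt 34.14 kt -4.29 rtab 34.91 ktab -3.01 rms 0.412
tie True tilt 0.1320 needle 0.1517 (from tilt 0.1521) mark 0.1510 rt 34.05 kt -4.79 rtab 34.81 ktab -3.51 rms 0.445
tie False tilt 0.1350 needle 0.1342 (from tilt 0.1556) mark 0.1511 rt 33.97 kt -5.01 rtab 34.74 ktab -3.73 rms 0.402
```

```bash
python3 - <<'E'
from bench import hand_in,sense
print(sense()["time"]); print(hand_in())
E
```

```text
27.3
the job is handed in; nothing more can be done
None
```

The job is handed in at 27.3 s. The module is in the pocket, the lever is shut over it, and the arm is still pressing the pad with the needle on the mark.

**Module:** The first attempts to lower it caught on the pocket's far rim with about 22 N. I had taken the foot of the pocket block for its top edge, which put my position about 3.5 mm off. After correcting that it slid in with almost no force. In the picture its top is at about 131 mm; fully home should be 132 mm.

**Lever:** I pinched the knob and led it round to its stop. After I let go it stayed pointing straight along the board over the module. The last scene picture partly hid it, so this rests on the close-up taken just after letting go and on views during the press.

**Needle:** In the last pictures, with the arm still, the needle reads about 0.152 rad against the mark at about 0.151 rad. The press was about 6.5 N.
- That needle reading assumes the needle hangs as the table's tilt says it should. Without that assumption it scattered from 0.134 to 0.154 rad, depending on where I placed the needle's hub in the picture.
- The mark came out steady, at 0.150 to 0.151 rad.

**Other things on the desk:** The tape roll looked where it had been in the last scene picture. I saw no contact with the circuit board or side cutters, but I did not measure their positions again.

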